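# Wind the soap up to the stamp with the crank

## Task

Fit the loose crank on the square shaft of the little stamping press, feeling gently for the flats without forcing it, until it sits fully home. Then wind it clockwise so that the platform lifts the heart-shaped soap against the brass stamp, and stop when the stamp's red button is flush with the two gauge pegs beside it, without crushing the soap. Leave the crank on the shaft, let go, and leave the other things alone.

Things in the scene. Friction and masses are not known exactly. Their poses are not given: they have to be found in the camera images.
- press: fixed stamping press, base plate 130 x 300 x 12 mm. Origin on the table under the middle of platform, stamp and beam; z up. Steel posts 12 mm thick stand 54 mm either side of it along y, tops at 145 mm. At y = -150 mm, x = 0 stands a blue gearbox, 70 x 70 mm, top 75 mm above the table, with the upright crank shaft. Nothing is higher than 165 mm
- shaft_top (a point): centre of the crank shaft's top, 111 mm above the table; its rotation is the press's, not the shaft's. From the top: a round taper nose 10 mm high, widening from 8 to 20 mm, then a square 20 x 20 mm, 16 mm high, then a neck 22 mm wide. The angle of the flats is NOT reported and differs each time: rest the crank on it with some 5 N and turn until it drops on
- crank: loose dark hand crank, 0.31 kg, standing on the table. Origin on the hub axis at its underside; z up, x along the arm to the grip. Hub 36 x 36 mm (sides along x, y), 50 mm high, grasp across its y sides; socket 22 x 22 x 26 mm deep opens downwards, sides along x, y. Underside height: 85 mm when seated, 101 mm when the nose is in but the flats do not match. Arm 37 to 45 mm above the underside
- grip_mid (a point): middle of the crank's upright red grip, a cylinder 25 mm thick and 40 mm long that turns freely on its pin, 64 mm from the hub axis along the crank's x, centre 69 mm above the hub's underside
- soap: heart-shaped fluted grey-violet soap, 57 x 66 x 37 mm, loose on the platform; origin at the centre of its underside. Soft: the stamp may press it with 24 N at most
- platform_top (a point): centre of the top of the aluminium lifting platform (80 x 80 mm), 35 mm above the table at the start
- platform (a joint): height of the platform above its lowest position, m; 0 to 0.0535. Turning the shaft clockwise seen from above raises it 24 mm a turn; friction takes about 0.2 N m (3 N at the crank's grip) and holds the platform where it is left. About 0.2 rad of play in the socket; an overload clutch slips at 2.5 N m
- stamp_face (a point): centre of the flat underside of the round brass stamp (44 mm diameter) above the soap; it hangs on a spring in the beam
- stamp (a joint): how far the stamp is pushed up, m: 0 hanging free to 0.0125; its spring takes 2 N for each mm. At 0.006 the red button is flush with the gauge pegs
- beam: blue cross beam 30 x 130 x 14 mm clamped on the two posts, at a different height each time; origin at the middle of its underside, 20 mm above the free stamp's face
- stem_top (a point): centre of the top of the red round button (22 mm) on the stamp's stem, above the beam; it rises with the stamp
- gauge_top (a point): point between the tops of the two aluminium gauge pegs on the beam (26 mm either side of the red button along the beam), at their height, 26 mm above the beam's underside. The button starts 6 mm below
- olive_soap: bystander: olive flower-shaped soap, 75 x 74 x 35 mm, origin under its centre
- blue_soap: bystander: light blue cloud-shaped soap, 69 x 68 x 35 mm, origin under its centre
- tape_roll: bystander: roll of beige masking tape, 82 mm across, 24 mm high, origin under its centre
Mind the look-alikes: they are no part of the job. Leave any orange look-alike of the crank alone.

How it is judged:
By the outcome, as a careful person would: the job done as asked, in the order asked, and still so for the second after the job is handed in, with the robot touching nothing.
It also fails if it takes over 72 s, if anything falls off the work surface, if the arm or the gripper's body presses on something with over 40 N, if the wrist force passes 120 N, or if a joint passes its speed limit or range.

## Robot

A 6-joint arm with a two-finger parallel gripper is mounted at the origin on a cart in front of the work surface, level with it; the furniture and walls round the work are solid. World frame = base frame: x ahead of the robot, y to its left, z up, the work surface at z = 0. Lengths are in m, angles in rad, forces in N, time in s.
With the tool pointing down it reaches from about 0.3 to 0.875 m from the base axis. Payload 6.4 kg.
Tool frame: the origin (TCP) lies midway between the tips of the shut fingers; the grasp point (between the pads) lies 19 mm behind it; y points along the fingers, x is the direction in which the jaws open and shut, and the axes are right-handed (so a half turn about y gives the same grasp; the last joint's range is limited). The gripper opens to 85 mm and grips with 20 to 120 N. Pads are 22 mm wide; open, the fingers measure 114 mm over their backs; the gripper's body (76 mm by 85 mm) begins 54 mm behind the grasp point. The pads swing forward as they close: fully open they stand 13 mm farther back than shut.
Start: joints at [0.902, 0.181, 1.607, -0, 1.354, -0.206], TCP at [0.257, 0.515, 0.231] pointing down, gripper open.
Joint ranges: [-2.99, 2.99], [-0.89, 2.07], [0.3, 2.58], [-1.14, 4.28], [0, 2.63], [-3.12, 3.12]. Speed limits (rad/s): [2.57, 2.57, 3.01, 3.14, 3.14, 3.14].

## Interface

Orientations are given as a unit quaternion [w, x, y, z].
In Python, from bench import ctrl gives the robot as it stands.
- The arm moves only by the tool step_arm, never from a script. Its argument "commands" is a list of rows, each a list of 7 numbers: the turn, a rotation vector about the tool's x, y, z in units of 6 degrees (1.0 is 6 degrees), then the shift along the tool's x, y, z in units of 30 mm (1.0 is 30 mm), then the opening, from 0 (shut) to 1 (fully open). A call has 1 to 10 rows; each row shifts and turns the commanded pose from where the row before left it, along the tool's axes as they then stand; what a row does not reach is not made up. A row lasts 1/10 s, in which the tool goes at most 50 mm and 8.59 degrees, less where a joint would pass 70% of its speed; a pose out of reach is approached as far as the arm can. A call with a number of a shift or a turn outside -1 to 1 is refused whole. A call with a gripper value outside its range is refused whole. The fingers move at their own pace and stop on an object; the grip force is fixed at half the most. Time passes only in rows, so rows that do not move let the fingers close. It gives the time, the measured TCP pose, the force and the opening at its end, in the units of the state.
- ctrl.get_obs(): the state, without advancing time (a new reading comes with each control period).
- ctrl.camera(name): name is "scene" or "top"; returns (picture, depth): 400x640x3 uint8, blue, green, red; 400x640 float32, m along the optical axis (not along the pixel's ray), 0 where there is no reading.
- ctrl.get_calibration(name): a dict with "intrinsics" (3x3 intrinsics, pixels), "D" ([k1, k2, p1, p2, k3] as OpenCV has them; the pictures are not rectified), "R" (3x3) and "t" (3): a world point X has camera coordinates R X + t. Camera axes: x right, y down, z forward; pixel columns grow to the right and rows downward; lengths in m; the calibration is good to about 2 mm. A picture is of the moment at which its call begins. get_calibration takes no time and is no camera call.
- ctrl.hand_in(): hands the job in, once; it reports no verdict.
Trained networks look in the newest picture that a camera, given by its name, has taken for a name from the list of things; names that differ only in an ending like _2 or _b are one class to them, and where a whole thing is asked for, a point or a joint stands for the part that bears it (a point fixed in the world has none). Each returns a list of dicts, best first, with "p" (0 to 1); they miss things now and then, are a little off and sometimes report something else, mostly with a low value. They report only what shows in the picture. A call takes as long as a camera call. They do not tell look-alikes from the thing itself.
- ctrl.boxes_of(thing, camera): "point" ([x, y, z] in m, in the coordinates of the camera as it stood for that picture, good to about 4 mm: the middle of the surface that is visible of it).
- ctrl.silhouettes(thing, camera): "pixels" (400x640 bool, what is visible of it).
The state is a dict: "time_s": time; "q": joint angles; "dq": joint speeds; "joint_efforts": joint torques, N m; "eef_pos": TCP position; "eef_rot": TCP orientation; "wrist_force": force on the tool from outside, world axes, zero at the start; "torque": the same for the moment, N m; "opening": opening from 0.0 (shut) to 1.0 (fully open).
Only numpy, scipy, OpenCV 4.12 (cv2) and the standard library are available. Lean on these libraries where they do the work, as an engineer would, in place of code of your own. Each camera call takes 0.05 s, during which the arm holds its last target.

## Working session

There is one attempt and no reset: what is moved stays moved. The work goes in short steps, Python scripts to look and compute and a tool call to move; the robot and the scene stay as the last step left them, time stands still between calls to the robot, and variables do not carry over. Pictures are saved under pics/ and viewed, and the job is handed in when it is done.

Besides the shell and the picture viewer there is one more tool, called after ">>>" as name(argument=value, ...), one argument or row to a line, values as JSON. step_arm: Moves the arm, as the interface text tells. Its arguments: {"type":"object","properties":{"commands":{"type":"array"}},"required":["commands"]}

```bash
ls; mkdir -p pics; python3 - <<'E'
from bench import ctrl
import cv2, numpy as np
o=ctrl.get_obs(); print(o)
for n in ("scene","top"):
    p,d=ctrl.camera(n); cv2.imwrite(f"pics/{n}0.png",p); np.save(f"pics/{n}0.npy",d)
    c=ctrl.get_calibration(n); print(n,c)
E
```

```text
pics
{'time_s': 0.0, 'q': array([ 9.01689824e-01,  1.81550585e-01,  1.60798128e+00,  1.78595307e-06,
        1.35380470e+00, -2.06287676e-01]), 'dq': array([-0.00161615,  0.00124861, -0.00078492,  0.00050147,  0.00081573,
        0.00034315]), 'joint_efforts': array([ 1.97390614e-04, -4.44879377e+01, -3.51331151e+01, -4.21569839e-04,
        9.02957021e-03, -8.63735835e-06]), 'eef_pos': array([0.25635596, 0.51408605, 0.2303917 ]), 'eef_rot': array([-0.60113719,  0.6015562 ,  0.37141712, -0.37257688]), 'wrist_force': array([-0.76303202, -0.26415137, -0.04797472]), 'torque': array([-0.0014502 , -0.00283415, -0.00374116]), 'opening': 1.0003624751343017}
scene {'intrinsics': array([[512.51063954,   0.        , 311.00043652],
       [  0.        , 512.51063954, 206.15506457],
       [  0.        ,   0.        ,   1.        ]]), 'D': array([0.00172225, 0.        , 0.        , 0.        , 0.        ]), 'R': array([[ 0.73311379, -0.68009127,  0.00447608],
       [-0.35071678, -0.38368249, -0.85427483],
       [ 0.58270224,  0.62471083, -0.51980235]]), 't': array([-0.23093599,  0.36493341,  1.01355166])}
top {'intrinsics': array([[468.20155612,   0.        , 321.89724378],
       [  0.        , 468.20155612, 204.15171468],
       [  0.        ,   0.        ,   1.        ]]), 'D': array([-0.08271682,  0.        ,  0.        ,  0.        ,  0.        ]), 'R': array([[-0.0068552 , -0.99982431, -0.01744576],
       [-0.99478928,  0.0085933 , -0.10158958],
       [ 0.10172165,  0.01665844, -0.99467341]]), 't': array([0.23156223, 0.51463419, 1.42483352])}
```

View pics/scene0.png

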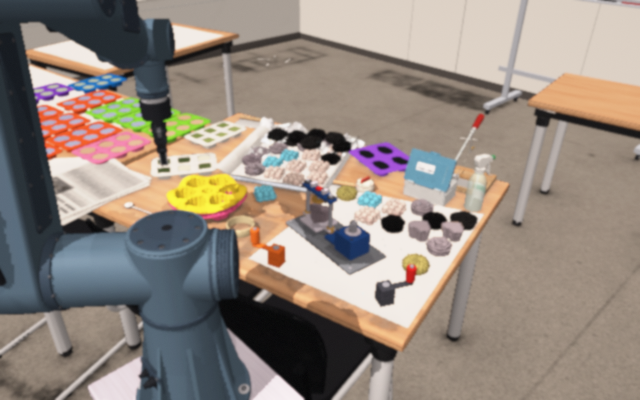

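View pics/top0.png

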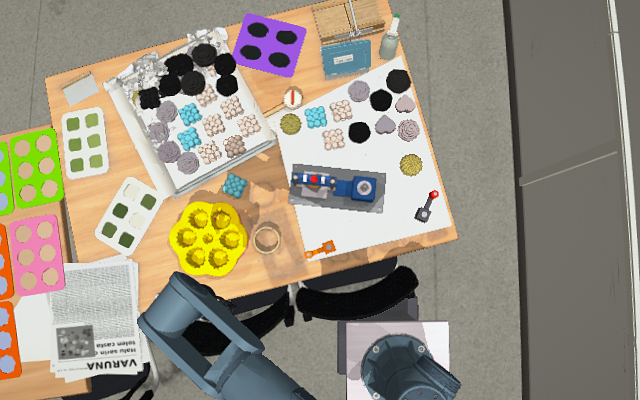

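The scene shows two things that could be taken for the crank: the dark one with a red grip (top 427,207; scene 395,285) and an orange look-alike (top 320,248; scene 268,250). The description calls for the dark one. The press is at top (337,187), with its gearbox and shaft at (364,187).

```bash
cat > h.py <<'E'
from bench import ctrl
import cv2, numpy as np
def cloud(n,d):
    c=ctrl.get_calibration(n);K=c["intrinsics"]
    v,u=np.mgrid[0:400,0:640]
    un=cv2.undistortPoints(np.stack([u,v],-1).reshape(-1,1,2).astype(float),K,c["D"]).reshape(400,640,2)
    X=np.dstack([un[...,0]*d,un[...,1]*d,d])
    return (X-c["t"])@c["R"]
def towld(n,p):
    c=ctrl.get_calibration(n); return c["R"].T@(np.array(p)-c["t"])
def proj(n,X):
    c=ctrl.get_calibration(n)
    return cv2.projectPoints(np.array(X,float).reshape(-1,1,3),cv2.Rodrigues(c["R"])[0],c["t"],c["intrinsics"],c["D"])[0].reshape(-1,2)
E
python3 - <<'E'
from h import *
p=cv2.imread("pics/top0.png");q=cv2.imread("pics/scene0.png")
a=cv2.resize(p[150:240,280:450],None,fx=4.5,fy=4.5,interpolation=cv2.INTER_CUBIC)
b=cv2.resize(q[170:320,220:440],None,fx=3.5,fy=3.5,interpolation=cv2.INTER_CUBIC)
cv2.imwrite("pics/c1.png",a);cv2.imwrite("pics/c2.png",b)
dt=np.load("pics/top0.npy");P=cloud("top",dt)
d2=np.load("pics/scene0.npy");Q=cloud("scene",d2)
for (u,v) in [(423,213),(427,207),(433,195),(364,187),(350,188),(380,188),(316,180),(420,240)]: print(u,v,P[v,u].round(4))
np.set_printoptions(linewidth=250,suppress=True)
print("heights crank");print((P[186:224,412:442,2]*1000).round().astype(int))
for n in("top","scene"):
  for t in("crank","press","shaft_top","grip_mid","stem_top","gauge_top","beam","stamp_face","soap","platform_top"):
    try:
      r=ctrl.boxes_of(t,n)
      print(n,t,[(round(x["p"],2),towld(n,x["point"]).round(4).tolist()) for x in r[:3]])
    except Exception as e: print(t,e)
print(ctrl.get_obs()["time_s"])
E
```

```text
423 213 [ 0.484  -0.0801  0.055 ]
427 207 [ 0.5035 -0.0958  0.0411]
433 195 [ 0.5354 -0.1061  0.0835]
364 187 [0.5576 0.1022 0.11  ]
350 188 [0.5667 0.1396 0.0243]
380 188 [0.5679 0.0444 0.0096]
316 180 [0.5749 0.2422 0.141 ]
420 240 [ 0.4034 -0.0791  0.0015]
heights crank
[[ 3 -2 -1 ... -1  4 -1]
 [ 7  4 -4 ...  0  0  1]
 [ 4 -7 -1 ...  2  3 -1]
 ...
 [-2 -6 -1 ...  1  1  6]
 [ 1 -1  1 ... -4 -2  2]
 [ 0 -1  4 ...  3 -1  0]]
top crank [(0.87, [0.4955, -0.0923, 0.0494]), (0.71, [0.3751, 0.2293, 0.0495])]
top press [(0.91, [0.556, 0.1562, 0.0137])]
top shaft_top [(0.8, [0.5549, 0.1621, 0.0115]), (0.74, [0.563, 0.2488, 0.0702])]
top grip_mid [(0.82, [0.3731, 0.2275, 0.0473]), (0.53, [0.4972, -0.0868, 0.051])]
top stem_top []
top gauge_top [(0.95, [0.5721, 0.2557, 0.1306])]
top beam [(0.98, [0.5782, 0.2467, 0.1356])]
top stamp_face [(0.55, [0.5699, 0.2544, 0.1413])]
top soap [(0.4, [0.5609, 0.2535, 0.0729])]
top platform_top [(0.71, [0.4036, 0.4064, 0.0214]), (0.46, [0.5623, 0.2523, 0.072])]
scene crank [(0.73, [0.4809, -0.0994, 0.0434]), (0.66, [0.3626, 0.2129, 0.0462])]
scene press [(0.83, [0.5417, 0.1183, 0.018])]
scene shaft_top [(0.83, [0.5417, 0.1195, 0.0155])]
scene grip_mid [(0.95, [0.3663, 0.2118, 0.0437]), (0.57, [0.4836, -0.0983, 0.0401])]
scene stem_top [(0.49, [0.5695, 0.2447, 0.1028])]
scene gauge_top [(0.61, [0.5683, 0.238, 0.131]), (0.57, [0.4096, 0.4111, 0.0116]), (0.27, [0.4815, -0.097, 0.0413])]
scene beam [(0.59, [0.5691, 0.2439, 0.1309]), (0.56, [0.4835, -0.1006, 0.0435])]
scene stamp_face []
scene soap [(0.85, [0.5733, 0.238, 0.0687]), (0.19, [0.5712, 0.2439, 0.1038])]
scene platform_top [(0.73, [0.4833, -0.0985, 0.0368]), (0.7, [0.5612, 0.229, 0.033])]
1.1
```

View pics/c1.png

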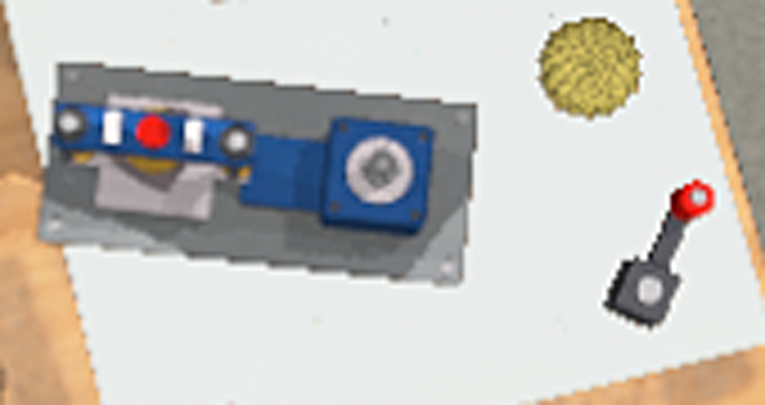

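View pics/c2.png

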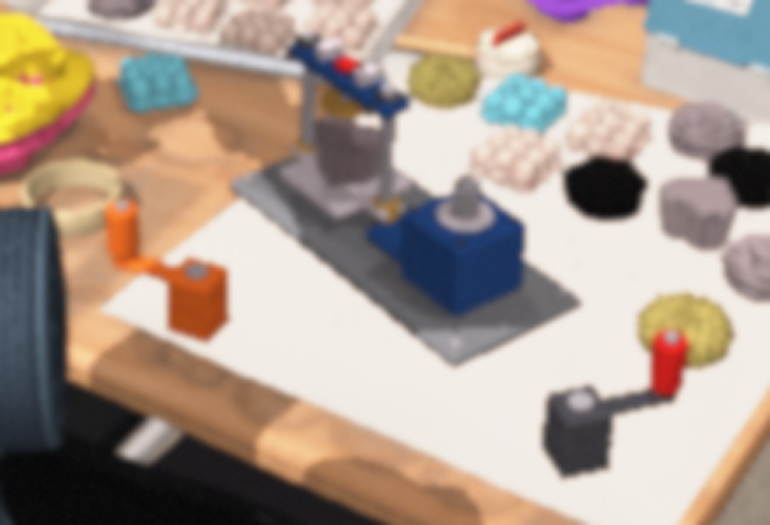

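```bash
cat >> h.py <<'E'
def ray(n,uv,z):
    c=ctrl.get_calibration(n)
    x=cv2.undistortPoints(np.array([[uv]],float),c["intrinsics"],c["D"])[0,0]
    d=c["R"].T@np.array([x[0],x[1],1]); o=-c["R"].T@c["t"]
    return o+d*(z-o[2])/d[2]
def cyl(cx,cy,r,z0,z1):
    a=np.linspace(0,2*np.pi,24,endpoint=False)
    return np.array([[cx+r*np.cos(t),cy+r*np.sin(t),z] for t in a for z in(z0,z1)])
def box(x0,x1,y0,y1,z0,z1): return np.array([[x,y,z] for x in(x0,x1) for y in(y0,y1) for z in(z0,z1)])
CR=[box(-.018,.018,-.018,.018,0,.05),box(0,.07,-.006,.006,.037,.045),cyl(.064,0,.0125,.049,.089)]
def crank_at(x,y,yaw,z=0):
    c,s=np.cos(yaw),np.sin(yaw);R=np.array([[c,-s,0],[s,c,0],[0,0,1]])
    return [p@R.T+[x,y,z] for p in CR]
def mask(n,parts,S=4):
    m=np.zeros((400*S,640*S),np.uint8)
    for p in parts:
        h=cv2.convexHull(((proj(n,p)+.5)*S).astype(np.float32))
        cv2.fillConvexPoly(m,h.astype(np.int32),1)
    return cv2.resize(m.astype(np.float32),(640,400),interpolation=cv2.INTER_AREA)
E
python3 - <<'E'
from h import *
from scipy.optimize import minimize
print("hub",ray("top",(423.8,214.1),.05),ray("scene",(385.3,283.9),.05))
print("grip",ray("top",(434.7,193.4),.089),ray("scene",(411.3,265.6),.089))
print("shaft",ray("top",(364.1,186.7),.111),ray("scene",(352.5,222),.111))
# colour masks of dark crank
obs={}
for n,(u0,u1,v0,v1) in (("top",(408,446,184,228)),("scene",(370,420,258,310))):
    I=cv2.imread(f"pics/{n}0.png").astype(float)
    hsv=cv2.cvtColor(I.astype(np.uint8),cv2.COLOR_BGR2HSV)
    m=((I.max(2)<140)&(hsv[...,1]<90))|((I[...,2]>120)&(I[...,1]<100)&(I[...,0]<100))
    w=np.zeros((400,640));w[v0:v1,u0:u1]=1
    obs[n]=(m*w,w)
    s=ctrl.silhouettes("crank",n)
    print(n,[(round(x["p"],2),x["pixels"].sum(),np.argwhere(x["pixels"]).mean(0).round()) for x in s], obs[n][0].sum())
    for x in s:
        if x["pixels"][v0:v1,u0:u1].sum()>50: obs[n+"s"]=(x["pixels"]*w,w); break
def cost(v,keys):
    P=crank_at(v[0],v[1],v[2]);return sum(np.abs(mask(k[:-1] if k not in("top","scene") else k,P)*obs[k][1]-obs[k][0]).sum() for k in keys)
for keys in (["tops","scenes"],["top","scene"],["tops"],["scenes"],["top"]):
    keys=[k for k in keys if k in obs]
    if not keys: continue
    b=min((minimize(cost,[.485,-.082,y0],args=(keys,),method="Nelder-Mead",options=dict(initial_simplex=[[.485,-.082,y0],[.491,-.082,y0],[.485,-.076,y0],[.485,-.082,y0+.15]])) for y0 in(-.3,-.5)),key=lambda r:r.fun)
    print(keys,b.x.round(4),b.fun)
E
```

```text
hub [ 0.48099454 -0.08349447  0.05      ] [ 0.48055669 -0.08065822  0.05      ]
grip [ 0.53951979 -0.11008822  0.089     ] [ 0.53929155 -0.10712795  0.089     ]
shaft [0.55835793 0.10196607 0.111     ] [0.54928323 0.0943428  0.111     ]
top [(0.54, np.int64(268), array([250., 320.])), (0.53, np.int64(310), array([209., 426.]))] 250.0
scene [(0.98, np.int64(633), array([249., 268.]))] 608.0
['tops'] [ 0.4785 -0.0836 -0.4041] 39.0
['top', 'scene'] [ 0.4807 -0.0823 -0.4324] 360.5
['tops'] [ 0.4785 -0.0836 -0.4041] 39.0
['top'] [ 0.4814 -0.0829 -0.4228] 101.375
```

```bash
python3 - <<'E'
from h import *
print("base corners", [ray("top",((x+.5)/4.5-.5+280,(y+.5)/4.5-.5+150),.012).round(4).tolist() for x,y in [(58,63),(476,104),(463,286),(40,241)]])
print("gear top", [ray("top",((x+.5)/4.5-.5+280,(y+.5)/4.5-.5+150),.075).round(4).tolist() for x,y in [(332,117),(436,128),(424,234),(320,222)]])
# fit overlay
yaws=[];
def press(x,y,yaw):
    c,s=np.cos(yaw),np.sin(yaw);R=np.array([[c,-s,0],[s,c,0],[0,0,1]])
    return lambda p:(np.atleast_2d(p)@R.T)+[x,y,0]
C=np.array([ray("top",((x+.5)/4.5-.5+280,(y+.5)/4.5-.5+150),.012) for x,y in [(58,63),(476,104),(463,286),(40,241)]])
ctr=C.mean(0);d=((C[0]+C[3])-(C[1]+C[2]))/2; yaw=np.arctan2(-d[0],d[1]);print(ctr,np.linalg.norm(d),yaw)
# base is centred? gearbox at y=-150 with 35 half => base center offset
G=np.array([ray("top",((x+.5)/4.5-.5+280,(y+.5)/4.5-.5+150),.075) for x,y in [(332,117),(436,128),(424,234),(320,222)]]);print(G.mean(0))
sx,sy=.558,.1015
for n,f,(u0,u1,v0,v1) in(("top",10,(345,385,165,210)),("scene",8,(325,385,200,270))):
    I=cv2.imread(f"pics/{n}0.png")[v0:v1,u0:u1];I=cv2.resize(I,None,fx=f,fy=f,interpolation=cv2.INTER_CUBIC)
    for z,r in((.111,.004),(.101,.01),(.085,.011)):
        pts=((proj(n,cyl(sx,sy,r,z,z))-[u0,v0]+.5)*f).astype(int)
        cv2.polylines(I,[pts[::2]],True,(0,255,0),1)
    c,s=np.cos(yaw),np.sin(yaw);R=np.array([[c,-s],[s,c]])
    q=np.array([[-.035,-.035],[.035,-.035],[.035,.035],[-.035,.035]])@R.T+[sx,sy]
    pts=((proj(n,np.c_[q,[.075]*4])-[u0,v0]+.5)*f).astype(int);cv2.polylines(I,[pts],True,(0,255,255),1)
    cv2.imwrite(f"pics/s_{n}.png",I)
E
```

```text
base corners [[0.6482, 0.3202, 0.012], [0.6161, 0.0266, 0.012], [0.4881, 0.0384, 0.012], [0.5221, 0.3328, 0.012]]
gear top [[0.5975, 0.1311, 0.075], [0.5894, 0.0614, 0.075], [0.5179, 0.0708, 0.075], [0.5266, 0.1401, 0.075]]
[0.56861759 0.1795082  0.012     ] 0.29591832254566935 -0.11186957365442847
[0.55784843 0.10083912 0.075     ]
```

View pics/s_top.png

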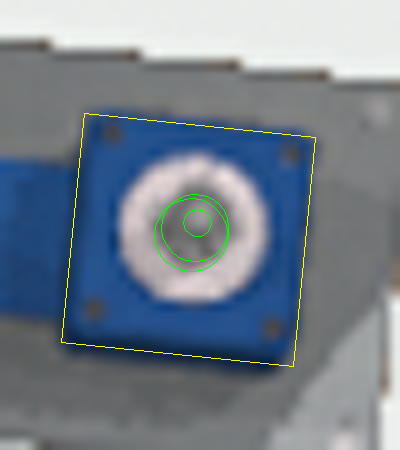

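View pics/s_scene.png

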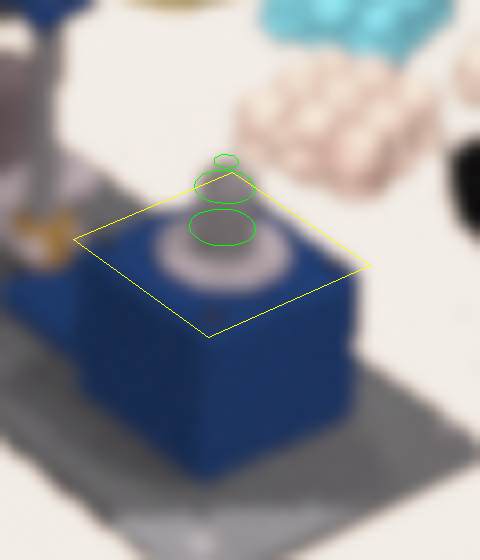

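```bash
python3 - <<'E'
from h import *
from scipy.spatial.transform import Rotation as Ro
o=ctrl.get_obs();w,x,y,z=o["eef_rot"];R=Ro.from_quat([x,y,z,w]).as_matrix();print(R.round(3))
print("yaw tool x",np.arctan2(R[1,0],R[0,0]),"q",o["q"].round(3))
ds=[];im=[]
for i in range(8):
    p,d=ctrl.camera("top");ds.append(d);im.append(p)
np.save("pics/base_top.npy",np.array(ds));np.save("pics/base_topim.npy",np.array(im))
print("same?",np.abs(ds[0]-ds[1]).max(),np.std([d[180,313] for d in ds]))
m=np.mean(im,0)[165:200,285:345];cv2.imwrite("pics/beam.png",cv2.resize(m.astype(np.uint8),None,fx=12,fy=12,interpolation=cv2.INTER_NEAREST))
P=cloud("top",np.mean(ds,0));np.set_printoptions(linewidth=250,suppress=True)
print((P[174:186,294:338,2]*1000).round().astype(int))
print(ctrl.get_obs()["time_s"])
E
```

```text
[[ 0.446 -0.    -0.895]
 [ 0.895 -0.     0.446]
 [-0.    -1.    -0.   ]]
yaw tool x 1.1079862095813224 q [ 0.902  0.181  1.607 -0.     1.354 -0.206]
same? 2.354354 0.0017374927
[[137 138 136 133 134 135 135 134 132 133 135 132 132 131  33  35  35  35 106 107 107 108  71  72  73  72  36  36  33  34  33  35  33  33  33 195  11  13  11   9  12  12  11   9]
 [139 139 137 137 135 134 135 133 135 145 145 146 147 134 134 135 134 132 133 133 133 134 132 131  70  72  73  71  36  34  37  38  34  36  36   9 195  10  13  12  12 196  13  10]
 [144 144 142 136 137 133 132 135 132 144 147 146 145 132 133 136 134 134 140 141 140 134 135 133 133 134 133 134 134 133 134 133 132  37  34  11  10  11  12  11  12  11  11  13]
 [145 144 145 137 136 135 134 133 131 145 148 146 143 133 134 133 134 141 141 139 139 140 139 134 135 134 134 147 147 145 147 302 134 135 134 134 134 134 132 133 132  11  13  10]
 [143 144 145 137 136 301 135 134 134 147 147 146 137 136 136 302 140 139 140 139 139 141 138 134 134 135 134 147 145 146 146 135 136 134 134 134 137 139 138 138 137 134  13  12]
 [144 143 137 137 138 134 13
[... 529 characters left out ...]
4 133 133 135 135 134 132 136 135 134 134 135 133 139 141 141 141 140 136 134 135 133 134 147 147 146 135 133 133 134 137 305 142 145 145 145 140 137  21  25]
 [132 131 132 131 131 131 132 133 133 134 135 134 133 132 301 135 135 133 134 136 134 135 135 135 136 135 134 146 145 146 135 135 136 134 136 137 136 140 144 137 136 138  21  21]
 [132 131  42  44  39  40  38  34  34 124 126 130 129 130 131 132 134 133 133 133 133 133 133 134 133 134 134 134 135 133 134 301 135 134 134 137 136 138 137 135 138 132  21  22]
 [131 129 217  38  38  39  34  35  33  35  72  68  72  72 107 108 107 107 125 125 129 131 130 132 131 134 132 133 133 135 132 134 135 134 133 135 136 136 137 136 134 130  20  23]]
1.6
```

View pics/beam.png

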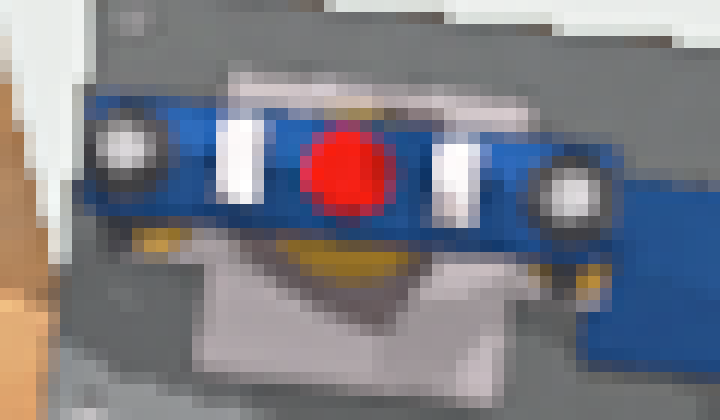

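>>> step_arm(
  commands=[
    [0,-0.36,0,-0.4,0,-0.4,1],
    [0,0,0,-0.8,0,-0.8,1],
    [0,0,0,-1,0,-1,1],
    [0,0,0,-1,0,-1,1],
    [0,0,0,-1,0,-1,1],
    [0,0,0,-1,0,-1,1],
    [0,0,0,-1,0,-1,1],
    [0,0,0,-1,0,-1,1],
    [0,0,0,-1,0,-1,1],
    [0,0,0,-1,0,-1,1],
  ],
)

```text
time_s: 2.6
eef_pos: [0.3941, 0.1475, 0.2317]
eef_rot: [-0.594, 0.594, 0.384, -0.383]
wrist_force: [1.2, -0.5, -0.2]
opening: 1.001
```

>>> step_arm(
  commands=[
    [0,0,0,-1,0,-1,1],
    [0,0,0,-1,0,-1,1],
    [0,0,0,-1,0,-1,1],
    [0,0,0,-1,0,-1,1],
    [0,0,0,-1,0.4,-1,1],
    [0,0,0,-0.6,0.8,-0.6,1],
    [0,0,0,-0.25,1,-0.22,1],
    [0,0,0,0,0.5,0,1],
    [0,0,0,0,0,0,1],
  ],
)

```text
time_s: 3.5
eef_pos: [0.4786, -0.0826, 0.1478]
eef_rot: [0.596, -0.593, -0.382, 0.384]
wrist_force: [-1.3, 1.0, 0.2]
opening: 0.999
```

```bash
cat >> h.py <<'E'
from scipy.spatial.transform import Rotation as Ro
def st():
    o=ctrl.get_obs();w,x,y,z=o["eef_rot"];R=Ro.from_quat([x,y,z,w]).as_matrix()
    return o,R,np.arctan2(R[1,0],R[0,0])
def delta(target,yaw=None):
    o,R,yw=st(); print("t",o["time_s"],"pos",o["eef_pos"].round(4),"yaw",round(yw,4),"tilt",R[:,1].round(3),"q6",o["q"][5].round(3),"F",o["wrist_force"].round(1),"T",o["torque"].round(2),"op",round(o["opening"],3))
    print("units tool xyz",(R.T@(np.array(target)-o["eef_pos"])/.03).round(3), None if yaw is None else ("turn y units",round(-np.degrees(yaw-yw)/6,2)))
E
python3 - <<'E'
from h import *
delta([.4808,-.0822,.011],1.145)
p,d=ctrl.camera("scene");cv2.imwrite("pics/a.png",cv2.resize(p[190:330,300:460],None,fx=4,fy=4,interpolation=cv2.INTER_CUBIC))
E
```

```text
t 3.5 pos [ 0.4786 -0.0826  0.1478] yaw 1.1446 tilt [-0.005  0.002 -1.   ] q6 -1.56 F [-1.3  1.   0.2] T [ 0.   -0.05  0.01] op 0.999
units tool xyz [ 0.042  4.56  -0.086] ('turn y units', np.float64(-0.0))
```

View pics/a.png

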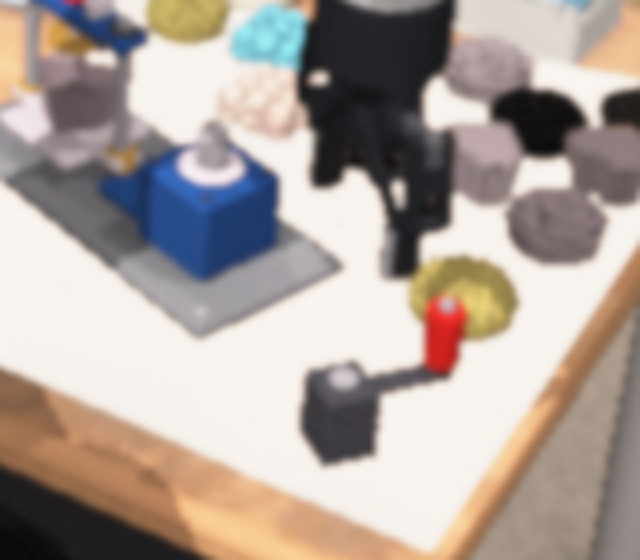

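>>> step_arm(
  commands=[
    [0,0,0,0.04,0.6,-0.08,1],
    [0,0,0,0,0.9,0,1],
    [0,0,0,0,0.9,0,1],
    [0,0,0,0,0.9,0,1],
    [0,0,0,0,0.7,0,1],
    [0,0,0,0,0.4,0,1],
    [0,0,0,0,0,0,1],
  ],
)

```text
time_s: 4.25
eef_pos: [0.4829, -0.0823, 0.018]
eef_rot: [0.594, -0.594, -0.383, 0.384]
wrist_force: [0.0, 0.8, -0.4]
opening: 0.998
```

```bash
python3 - <<'E'
from h import *
delta([.4808,-.0822,.011],1.145)
p,d=ctrl.camera("scene");cv2.imwrite("pics/a2.png",cv2.resize(p[190:330,300:460],None,fx=4,fy=4,interpolation=cv2.INTER_CUBIC))
E
```

```text
t 4.25 pos [ 0.4829 -0.0823  0.018 ] yaw 1.1462 tilt [-0.001  0.    -1.   ] q6 -1.558 F [ 0.   0.8 -0.4] T [-0.03  0.07 -0.03] op 0.998
units tool xyz [-0.025  0.232  0.064] ('turn y units', np.float64(0.01))
```

View pics/a2.png

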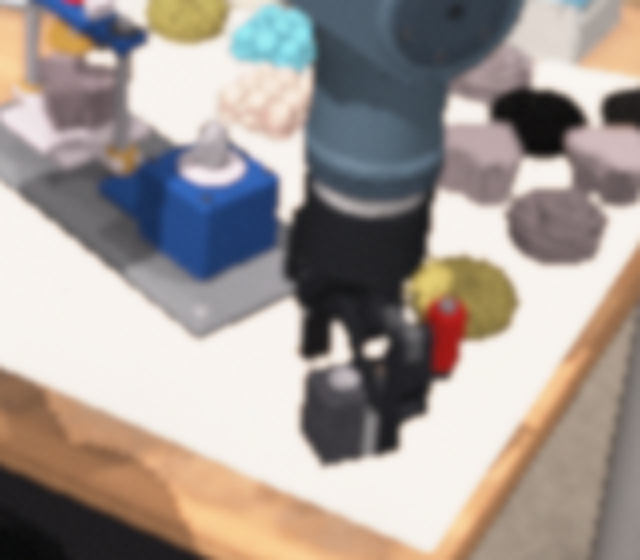

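>>> step_arm(
  commands=[
    [0,0,0,-0.02,0.2,0.05,1],
    [0,0,0,0,0,0,0.5],
    [0,0,0,0,0,0,0.3],
    [0,0,0,0,0,0,0.2],
    [0,0,0,0,0,0,0],
    [0,0,0,0,0,0,0],
    [0,0,0,0,0,0,0],
  ],
)

```text
time_s: 5.0
eef_pos: [0.482, -0.0828, 0.0129]
eef_rot: [-0.594, 0.595, 0.384, -0.383]
wrist_force: [-1.0, 1.0, 5.7]
opening: 0.412
```

```bash
python3 - <<'E'
from h import *
delta([.4808,-.0822,.011],1.145);print(ctrl.get_obs()["q"].round(3))
p,d=ctrl.camera("scene");cv2.imwrite("pics/a3.png",cv2.resize(p[190:330,300:460],None,fx=4,fy=4,interpolation=cv2.INTER_CUBIC))
E
```

```text
t 5.0 pos [ 0.482  -0.0828  0.0129] yaw 1.1457 tilt [ 0.001 -0.    -1.   ] q6 -1.559 F [-1.   1.   5.7] T [0.15 0.11 0.04] op 0.412
units tool xyz [0.001 0.065 0.046] ('turn y units', np.float64(0.01))
[-0.413  0.318  1.956  0.     0.867 -1.559]
```

View pics/a3.png

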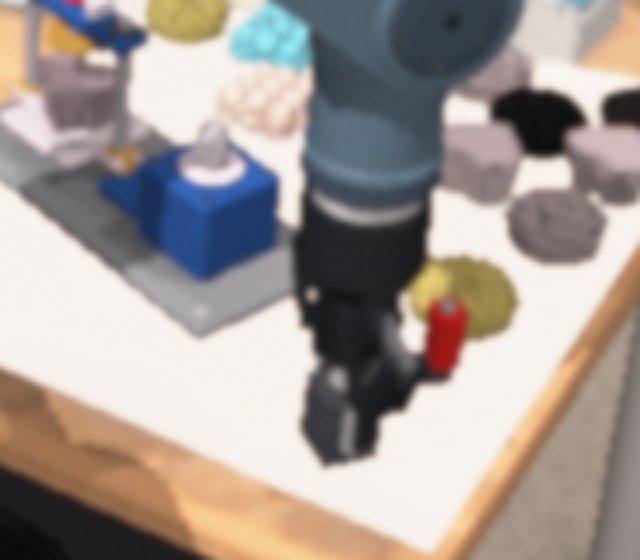

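>>> step_arm(
  commands=[
    [0,0,0,0,-0.3,0,0],
    [0,0,0,0,-0.6,0,0],
    [0,-0.5,0,0,-0.8,0,0],
    [0,-1,0,0,-0.8,0,0],
    [0,-1,0,0,-0.8,0,0],
    [0,-1,0,0,-0.8,0,0],
    [0,-1,0,0,-0.4,0,0],
    [0,-1,0,0,-0.2,0,0],
    [0,-1,0,0,0,0,0],
    [0,-1,0,0,0,0,0],
  ],
)

```text
time_s: 6.05
eef_pos: [0.4809, -0.0825, 0.1534]
eef_rot: [0.401, -0.401, -0.582, 0.582]
wrist_force: [0.3, -0.4, -2.7]
opening: 0.415
```

>>> step_arm(
  commands=[
    [0,-1,0,0,0,0,0],
    [0,-1,0,0,0,0,0],
    [0,-1,0,0,0,0,0],
    [0,-1,0,0,0,0,0],
    [0,-1,0,0,0,0,0],
    [0,-1,0,0,0,0,0],
    [0,-1,0,0,0,0,0],
    [0,-1,0,0,0,0,0],
    [0,-0.6,0,0,0,0,0],
    [0,0,0,0,0,0,0],
  ],
)

```text
time_s: 7.05
eef_pos: [0.4898, -0.0574, 0.1521]
eef_rot: [0.123, -0.118, -0.684, 0.709]
wrist_force: [-0.0, -0.7, -3.9]
opening: 0.416
```

```bash
python3 - <<'E'
from h import *
delta([.5575,.1015,.152],2.95);print(ctrl.get_obs()["q"].round(3))
for n,(u0,v0,u1,v1) in(("top",(340,150,460,240)),("scene",(300,150,460,290))):
    p,d=ctrl.camera(n);cv2.imwrite(f"pics/b_{n}.png",cv2.resize(p[v0:v1,u0:u1],None,fx=4,fy=4,interpolation=cv2.INTER_CUBIC))
    cv2.imwrite(f"pics/b0_{n}.png",p)
E
```

```text
t 7.05 pos [ 0.4898 -0.0574  0.1521] yaw 2.7992 tilt [-0.013 -0.034 -0.999] q6 -3.117 F [-0.  -0.7 -3.9] T [0.03 0.02 0.05] op 0.416
units tool xyz [-0.348 -0.208 -5.742] ('turn y units', np.float64(-1.44))
[-0.334  0.095  1.876 -0.04   1.173 -3.117]
```

View pics/b_top.png

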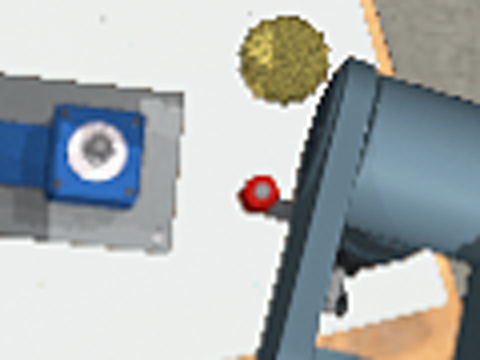

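View pics/b_scene.png

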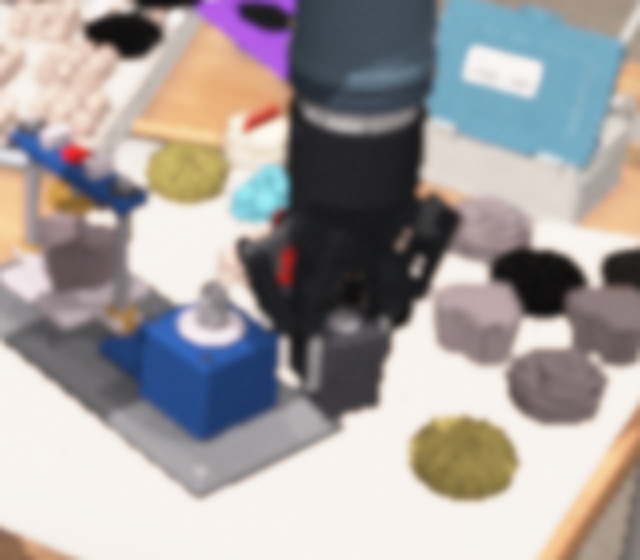

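>>> step_arm(
  commands=[
    [0,0.5,0,0,0,0,0],
    [0,1,0,0,0,0,0],
    [0,1,0,0,0,0,0],
    [0,0.5,0,0,0,0,0],
    [0,0,0,0,0,0,0],
  ],
)

```text
time_s: 7.65
eef_pos: [0.4898, -0.0594, 0.1524]
eef_rot: [0.23, -0.229, -0.656, 0.682]
wrist_force: [-0.3, -0.2, -4.1]
opening: 0.413
```

```bash
python3 - <<'E'
from h import *
delta([.5575,.1015,.152],2.9);print(ctrl.get_obs()["q"].round(3))
E
```

```text
t 7.65 pos [ 0.4898 -0.0594  0.1524] yaw 2.4811 tilt [-0.013 -0.034 -0.999] q6 -2.803 F [-0.3 -0.2 -4.1] T [ 0.02  0.01 -0.02] op 0.413
units tool xyz [ 1.51  -0.2   -5.615] ('turn y units', np.float64(-4.0))
[-0.337  0.094  1.876 -0.04   1.173 -2.803]
```

```bash
cat >> h.py <<'E'
def Rt(yaw):
    c,s=np.cos(yaw),np.sin(yaw); return np.array([[c,0,-s],[s,0,c],[0,-1,0]])
def rot(yaw):
    o,R,yw=st(); return (np.degrees(Ro.from_matrix(R.T@Rt(yaw)).as_rotvec())/6).round(3)
E
python3 - <<'E'
from h import *
o,R,yw=st();print(rot(yw),rot(2.75))
T=np.array([.5575,.1015,.152])-o["eef_pos"];print((Rt(2.4811).T@T/.03).round(3),(Rt(2.75).T@T/.03).round(3))
E
```

```text
[-0.333 -0.002 -0.105] [-0.345 -2.569 -0.06 ]
[ 1.509  0.012 -5.619] [-0.038  0.012 -5.818]
```

>>> step_arm(
  commands=[
    [-0.333,0,-0.105,0,0,0,0],
    [0,-1,0,0,0,0,0],
    [0,-1,0,0,0,0,0],
    [0,-0.57,0,0,0,-0.4,0],
    [0,0,0,0,0,-0.9,0],
    [0,0,0,0,0,-1,0],
    [0,0,0,0,0,-1,0],
    [0,0,0,0,0,-1,0],
    [0,0,0,0,0,-0.9,0],
    [0,0,0,0,0,-0.5,0],
  ],
)

```text
time_s: 8.65
eef_pos: [0.5562, 0.1004, 0.1524]
eef_rot: [-0.136, 0.136, 0.694, -0.694]
wrist_force: [0.3, 0.1, -3.3]
opening: 0.412
```

>>> step_arm(
  commands=[
    [0,0,0,0,0,0,0],
  ],
)

```text
time_s: 8.75
eef_pos: [0.5561, 0.1001, 0.1523]
eef_rot: [-0.136, 0.136, 0.694, -0.694]
wrist_force: [0.3, -0.3, -3.0]
opening: 0.409
```

```bash
python3 - <<'E'
from h import *
delta([.5575,.1015,.152],2.75);print(ctrl.get_obs()["q"].round(3),rot(2.75))
o,R,yw=st()
for n,(u0,v0,u1,v1) in(("top",(280,130,440,240)),("scene",(290,140,420,270))):
    p,d=ctrl.camera(n);I=cv2.resize(p[v0:v1,u0:u1],None,fx=4,fy=4,interpolation=cv2.INTER_CUBIC)
    x,y,z=o["eef_pos"]
    for P in crank_at(x,y,yw-np.pi/2,z-.012):
        h=cv2.convexHull(((proj(n,P)-[u0,v0]+.5)*4).astype(np.int32));cv2.polylines(I,[h],True,(0,255,0),1)
    cv2.imwrite(f"pics/c_{n}.png",I)
E
```

```text
t 8.75 pos [0.5561 0.1001 0.1523] yaw 2.7544 tilt [ 0.  0. -1.] q6 -2.786 F [ 0.3 -0.3 -3. ] T [-0.06  0.06  0.01] op 0.409
units tool xyz [-0.025  0.011 -0.059] ('turn y units', np.float64(0.04))
[-0.032  0.242  1.703  0.     1.196 -2.786] [ 0.002  0.042 -0.003]
```

View pics/c_top.png

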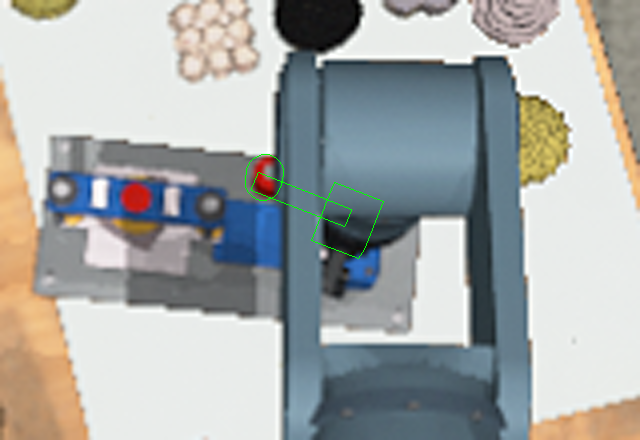

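View pics/c_scene.png

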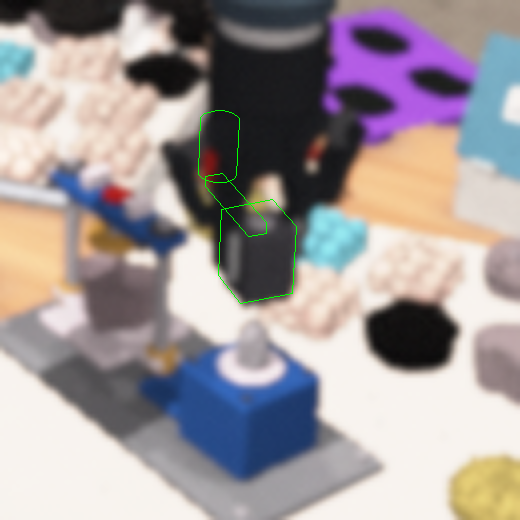

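>>> step_arm(
  commands=[
    [0,0,0,-0.02,0.2,-0.08,0],
    [0,0,0,0,0.4,0,0],
    [0,0,0,0,0.3,0,0],
    [0,0,0,0,0.1,0,0],
    [0,0,0,0,0,0,0],
  ],
)

```text
time_s: 9.35
eef_pos: [0.5567, 0.1009, 0.1215]
eef_rot: [0.137, -0.137, -0.694, 0.694]
wrist_force: [-0.3, 0.8, -3.8]
opening: 0.416
```

>>> step_arm(
  commands=[
    [0,0,0,0,0.1,0,0],
    [0,0,0,0,0,0,0],
  ],
)

```text
time_s: 9.55
eef_pos: [0.5578, 0.1011, 0.1197]
eef_rot: [-0.136, 0.137, 0.694, -0.694]
wrist_force: [0.8, 0.5, -2.3]
opening: 0.413
```

>>> step_arm(
  commands=[
    [0,0,0,0,0.1,0,0],
    [0,0,0,0,0,0,0],
  ],
)

```text
time_s: 9.75
eef_pos: [0.5585, 0.1018, 0.1173]
eef_rot: [-0.136, 0.138, 0.694, -0.693]
wrist_force: [2.6, 4.2, -0.5]
opening: 0.407
```

>>> step_arm(
  commands=[
    [0,0,0,0,0,-0.08,0],
    [0,0,0,0,0.05,0,0],
    [0,0,0,0,0,0,0],
  ],
)

```text
time_s: 10.05
eef_pos: [0.5583, 0.1037, 0.1145]
eef_rot: [-0.137, 0.137, 0.694, -0.693]
wrist_force: [3.0, 4.2, -4.3]
opening: 0.413
```

>>> step_arm(
  commands=[
    [0,0,0,0,0.05,0,0],
    [0,0,0,0,0,0,0],
  ],
)

```text
time_s: 10.25
eef_pos: [0.5585, 0.1037, 0.1138]
eef_rot: [-0.137, 0.137, 0.694, -0.693]
wrist_force: [2.7, 4.8, 2.0]
opening: 0.418
```

>>> step_arm(
  commands=[
    [0,0,0,0,0,-0.06,0],
    [0,0,0,0,0,0,0],
  ],
)

```text
time_s: 10.45
eef_pos: [0.5587, 0.1042, 0.1137]
eef_rot: [0.137, -0.137, -0.693, 0.694]
wrist_force: [-1.3, -1.4, 5.5]
opening: 0.413
```

>>> step_arm(
  commands=[
    [0,0.5,0,0,-0.02,0,0],
    [0,0.5,0,0,0,0,0],
    [0,0.5,0,0,0,0,0],
    [0,0.5,0,0,0,0,0],
  ],
)

```text
time_s: 10.85
eef_pos: [0.559, 0.1046, 0.1139]
eef_rot: [0.209, -0.21, -0.675, 0.675]
wrist_force: [1.6, 1.1, -0.5]
opening: 0.412
```

>>> step_arm(
  commands=[
    [0,0.5,0,0,0,0,0],
    [0,0.5,0,0,0,0,0],
    [0,0.5,0,0,0,0,0],
  ],
)

```text
time_s: 11.15
eef_pos: [0.5592, 0.1046, 0.1138]
eef_rot: [0.261, -0.262, -0.657, 0.657]
wrist_force: [2.5, 0.3, -0.7]
opening: 0.415
```

>>> step_arm(
  commands=[
    [0,0.5,0,0,0.03,0,0],
    [0,0.5,0,0,0,0,0],
    [0,0.5,0,0,0,0,0],
  ],
)

```text
time_s: 11.45
eef_pos: [0.5597, 0.1047, 0.1136]
eef_rot: [-0.312, 0.313, 0.634, -0.634]
wrist_force: [1.3, 1.0, 2.0]
opening: 0.412
```

>>> step_arm(
  commands=[
    [0,0.5,0,0,0,0,0],
    [0,0.5,0,0,0,0,0],
    [0,0.5,0,0,0,0,0],
  ],
)

```text
time_s: 11.75
eef_pos: [0.5599, 0.1045, 0.1133]
eef_rot: [-0.36, 0.362, 0.608, -0.608]
wrist_force: [2.3, 1.6, 3.0]
opening: 0.416
```

>>> step_arm(
  commands=[
    [0,0.5,0,0,0,0,0],
    [0,0.5,0,0,0,0,0],
    [0,0.5,0,0,0,0,0],
  ],
)

```text
time_s: 12.05
eef_pos: [0.5601, 0.1045, 0.1137]
eef_rot: [-0.407, 0.409, 0.578, -0.577]
wrist_force: [3.4, 0.4, 2.1]
opening: 0.416
```

>>> step_arm(
  commands=[
    [0,0.5,0,0,0,0,0],
    [0,0.5,0,0,0,0,0],
    [0,0.5,0,0,0,0,0],
  ],
)

```text
time_s: 12.35
eef_pos: [0.5602, 0.1043, 0.1138]
eef_rot: [-0.451, 0.453, 0.544, -0.543]
wrist_force: [2.7, 0.3, 1.9]
opening: 0.415
```

>>> step_arm(
  commands=[
    [0,0.5,0,0,0.01,-0.02,0],
    [0,0.5,0,0,0,0,0],
    [0,0.5,0,0,0,0,0],
  ],
)

```text
time_s: 12.65
eef_pos: [0.5608, 0.1043, 0.1137]
eef_rot: [-0.492, 0.494, 0.507, -0.506]
wrist_force: [1.2, -0.7, 4.6]
opening: 0.411
```

>>> step_arm(
  commands=[
    [0,0.5,0,0,0,0,0],
    [0,0.5,0,0,0,0,0],
    [0,0.5,0,0,0,0,0],
  ],
)

```text
time_s: 12.95
eef_pos: [0.561, 0.1041, 0.1138]
eef_rot: [-0.53, 0.533, 0.467, -0.466]
wrist_force: [2.5, -1.4, 4.4]
opening: 0.414
```

>>> step_arm(
  commands=[
    [0,0.5,0,0,0,0,0],
    [0,0.5,0,0,0,0,0],
    [0,0.5,0,0,0,0,0],
  ],
)

```text
time_s: 13.25
eef_pos: [0.561, 0.1039, 0.1138]
eef_rot: [-0.565, 0.568, 0.424, -0.423]
wrist_force: [1.9, -2.0, 3.7]
opening: 0.414
```

>>> step_arm(
  commands=[
    [0,0.5,0,0,0,0,0],
    [0,0.5,0,0,0,0,0],
    [0,0.5,0,0,0,0,0],
  ],
)

```text
time_s: 13.55
eef_pos: [0.561, 0.1037, 0.1138]
eef_rot: [-0.597, 0.599, 0.378, -0.377]
wrist_force: [2.1, -3.2, 2.9]
opening: 0.415
```

>>> step_arm(
  commands=[
    [0,0.5,0,0,0,0,0],
    [0,0.5,0,0,0,0,0],
    [0,0.5,0,0,0,0,0],
  ],
)

```text
time_s: 13.85
eef_pos: [0.561, 0.1036, 0.1138]
eef_rot: [-0.624, 0.627, 0.33, -0.329]
wrist_force: [2.5, -3.9, 3.0]
opening: 0.413
```

```bash
python3 - <<'E'
from h import *
delta([.559,.103,.1138])
for n,(u0,v0,u1,v1) in(("scene",(310,160,400,270)),):
    p,d=ctrl.camera(n);I=cv2.resize(p[v0:v1,u0:u1],None,fx=5,fy=5,interpolation=cv2.INTER_CUBIC)
    cv2.imwrite(f"pics/d_{n}.png",I)
E
```

```text
t 13.85 pos [0.561  0.1036 0.1138] yaw 0.9694 tilt [ 0.004 -0.002 -1.   ] q6 -0.992 F [ 2.5 -3.9  3. ] T [-0.71 -0.45  0.08] op 0.413
units tool xyz [-0.055 -0.002  0.044] None
```

View pics/d_scene.png

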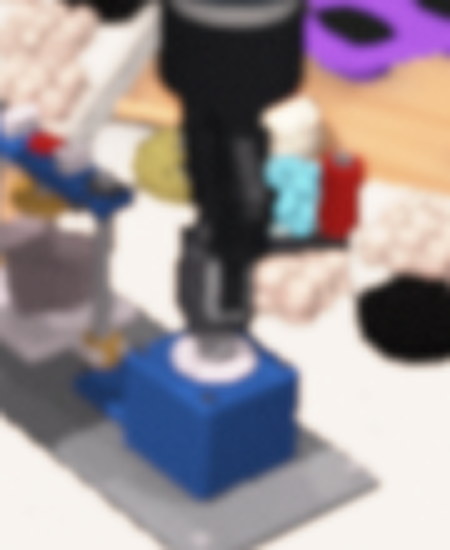

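>>> step_arm(
  commands=[
    [0,0,0,0,-0.01,-0.05,0],
    [0,0,0,0,0,0,0],
  ],
)

```text
time_s: 14.1
eef_pos: [0.5612, 0.1035, 0.1137]
eef_rot: [-0.625, 0.626, 0.331, -0.33]
wrist_force: [0.5, -2.5, 6.1]
opening: 0.415
```

>>> step_arm(
  commands=[
    [0,0,0,0,0,-0.03,0],
    [0,0,0,0,0,0,0],
  ],
)

```text
time_s: 14.3
eef_pos: [0.5613, 0.1034, 0.1137]
eef_rot: [-0.625, 0.625, 0.33, -0.331]
wrist_force: [-2.1, -1.5, 8.3]
opening: 0.41
```

>>> step_arm(
  commands=[
    [0,0,0,0,0,-0.03,0],
    [0,0,0,0,0,0,0],
  ],
)

```text
time_s: 14.5
eef_pos: [0.5614, 0.1033, 0.1136]
eef_rot: [0.625, -0.625, -0.33, 0.331]
wrist_force: [-4.2, -1.2, 10.2]
opening: 0.41
```

>>> step_arm(
  commands=[
    [0,0,0,0,-0.06,0.02,0],
    [0,0,0,0,0,0,0],
  ],
)

```text
time_s: 14.7
eef_pos: [0.561, 0.1034, 0.1141]
eef_rot: [0.625, -0.625, -0.33, 0.331]
wrist_force: [0.1, -1.9, -1.0]
opening: 0.416
```

>>> step_arm(
  commands=[
    [0,0,0,-0.03,0,0,0],
    [0,0,0,0,0,0,0],
  ],
)

```text
time_s: 14.9
eef_pos: [0.5607, 0.1029, 0.1142]
eef_rot: [0.625, -0.625, -0.33, 0.33]
wrist_force: [0.6, -0.4, -4.4]
opening: 0.411
```

>>> step_arm(
  commands=[
    [0,0,0,-0.04,0,0,0],
    [0,0,0,0,0,0,0],
  ],
)

```text
time_s: 15.1
eef_pos: [0.5601, 0.1018, 0.1145]
eef_rot: [0.625, -0.625, -0.33, 0.33]
wrist_force: [0.1, -0.3, -4.2]
opening: 0.409
```

>>> step_arm(
  commands=[
    [0,0,0,0.08,0,0,0],
    [0,0,0,0,0,0,0],
  ],
)

```text
time_s: 15.3
eef_pos: [0.5614, 0.1036, 0.1146]
eef_rot: [-0.625, 0.625, 0.33, -0.331]
wrist_force: [-1.7, -2.7, -3.1]
opening: 0.419
```

>>> step_arm(
  commands=[
    [0,0,0,-0.04,0,0.05,0],
    [0,0,0,0,0,0,0],
  ],
)

```text
time_s: 15.5
eef_pos: [0.5606, 0.1036, 0.1151]
eef_rot: [-0.625, 0.626, 0.331, -0.329]
wrist_force: [3.1, -1.6, -6.1]
opening: 0.411
```

>>> step_arm(
  commands=[
    [0,0,0,0,0,-0.1,0],
    [0,0,0,0,0,0,0],
  ],
)

```text
time_s: 15.7
eef_pos: [0.5626, 0.1021, 0.115]
eef_rot: [0.625, -0.625, -0.33, 0.33]
wrist_force: [-0.4, -0.4, -3.3]
opening: 0.412
```

>>> step_arm(
  commands=[
    [0,0,0,0,0,-0.06,0],
    [0,0,0,0,0,0,0],
  ],
)

```text
time_s: 15.9
eef_pos: [0.5635, 0.1013, 0.1148]
eef_rot: [0.626, -0.625, -0.33, 0.33]
wrist_force: [-1.7, 1.4, -3.2]
opening: 0.414
```

>>> step_arm(
  commands=[
    [0,0,0,-0.08,0,0.06,0],
    [0,0,0,0,0,0,0],
  ],
)

```text
time_s: 16.1
eef_pos: [0.5611, 0.0999, 0.115]
eef_rot: [-0.625, 0.626, 0.33, -0.33]
wrist_force: [0.0, 0.5, -3.4]
opening: 0.414
```

>>> step_arm(
  commands=[
    [0,0,0,-0.04,0,0,0],
    [0,0,0,0,0,0,0],
  ],
)

```text
time_s: 16.3
eef_pos: [0.5608, 0.0994, 0.1151]
eef_rot: [0.625, -0.625, -0.331, 0.329]
wrist_force: [1.2, 4.1, -3.9]
opening: 0.414
```

```bash
python3 - <<'E'
import numpy as np
for p in [(.5601,.1018),(.5614,.1036),(.5606,.1036),(.5626,.1021)]: print(np.dot(p,(.566,.824)).round(4),np.dot(p,(.825,-.565)).round(4))
E
```

```text
0.4009 0.4046
0.4031 0.4046
0.4027 0.404
0.4026 0.4065
```

>>> step_arm(
  commands=[
    [0,0,0,0.085,0,0.01,0],
    [0,0,0,0,0.05,0,0],
    [0,0,0,0,0,0,0],
  ],
)

```text
time_s: 16.6
eef_pos: [0.562, 0.1012, 0.1139]
eef_rot: [-0.625, 0.626, 0.33, -0.33]
wrist_force: [-0.0, 0.5, -0.5]
opening: 0.414
```

>>> step_arm(
  commands=[
    [0,0,0,0,0.03,0,0],
    [0,0,0,0,0,0,0],
  ],
)

```text
time_s: 16.8
eef_pos: [0.5621, 0.1012, 0.1136]
eef_rot: [-0.625, 0.626, 0.331, -0.33]
wrist_force: [-1.4, 0.5, 5.1]
opening: 0.414
```

>>> step_arm(
  commands=[
    [0,-0.5,0,0.0035,-0.01,0,0],
    [0,-0.5,0,0.0035,0,0,0],
    [0,-0.5,0,0.0035,0,0,0],
    [0,-0.5,0,0.0035,0,0,0],
  ],
)

```text
time_s: 17.2
eef_pos: [0.5626, 0.1016, 0.1138]
eef_rot: [-0.587, 0.587, 0.395, -0.394]
wrist_force: [-0.0, -0.5, 2.4]
opening: 0.413
```

>>> step_arm(
  commands=[
    [0,-0.5,0,0.0035,0,0,0],
    [0,-0.5,0,0.0035,0,0,0],
    [0,-0.5,0,0.0035,0,0,0],
    [0,-0.5,0,0.0035,0,0,0],
  ],
)

```text
time_s: 17.6
eef_pos: [0.5628, 0.102, 0.1138]
eef_rot: [-0.542, 0.543, 0.454, -0.453]
wrist_force: [-0.0, 1.0, 3.0]
opening: 0.412
```

>>> step_arm(
  commands=[
    [0,-0.5,0,0.0035,0,0,0],
    [0,-0.5,0,0.0035,0,0,0],
    [0,-0.5,0,0.0035,0,0,0],
    [0,-0.5,0,0.0035,0,0,0],
  ],
)

```text
time_s: 18.0
eef_pos: [0.563, 0.1025, 0.1138]
eef_rot: [-0.492, 0.493, 0.508, -0.507]
wrist_force: [0.0, 1.5, 2.0]
opening: 0.415
```

>>> step_arm(
  commands=[
    [0,-0.5,0,0.0035,0,0,0],
    [0,-0.5,0,0.0035,0,0,0],
    [0,-0.5,0,0.0035,0,0,0],
    [0,-0.5,0,0.0035,0,0,0],
  ],
)

```text
time_s: 18.4
eef_pos: [0.5629, 0.1029, 0.1137]
eef_rot: [-0.436, 0.437, 0.557, -0.556]
wrist_force: [0.8, 1.4, 1.0]
opening: 0.411
```

>>> step_arm(
  commands=[
    [0,-0.5,0,0.0035,0.01,0,0],
    [0,-0.5,0,0.0035,0,0,0],
    [0,-0.5,0,0.0035,0,0,0],
    [0,-0.5,0,0.0035,0,0,0],
  ],
)

```text
time_s: 18.8
eef_pos: [0.563, 0.1034, 0.1136]
eef_rot: [-0.375, 0.377, 0.6, -0.598]
wrist_force: [1.5, 1.7, 1.6]
opening: 0.419
```

>>> step_arm(
  commands=[
    [0,-0.5,0,0.0035,0,0,0],
    [0,-0.5,0,0.0035,0,0,0],
    [0,-0.5,0,0.0035,0,0,0],
    [0,-0.5,0,0.0035,0,0,0],
  ],
)

```text
time_s: 19.2
eef_pos: [0.5613, 0.1036, 0.1122]
eef_rot: [0.311, -0.311, -0.635, 0.635]
wrist_force: [-0.1, 2.2, -3.3]
opening: 0.412
```

>>> step_arm(
  commands=[
    [0,0,0,0,0.05,0,0],
    [0,0,0,0,0.05,0,0],
    [0,0,0,0,0,0,0],
  ],
)

```text
time_s: 19.5
eef_pos: [0.5614, 0.1037, 0.109]
eef_rot: [0.312, -0.312, -0.634, 0.635]
wrist_force: [0.3, 0.1, -4.0]
opening: 0.41
```

Dropping on freely, without resistance. Continuing down to the seat.

>>> step_arm(
  commands=[
    [0,0,0,0,0.1,0,0],
    [0,0,0,0,0.1,0,0],
    [0,0,0,0,0,0,0],
  ],
)

```text
time_s: 19.8
eef_pos: [0.5614, 0.1037, 0.1029]
eef_rot: [0.312, -0.312, -0.635, 0.635]
wrist_force: [-0.4, 0.9, -4.7]
opening: 0.415
```

>>> step_arm(
  commands=[
    [0,0,0,0,0.08,0,0],
    [0,0,0,0,0.06,0,0],
    [0,0,0,0,0,0,0],
  ],
)

```text
time_s: 20.1
eef_pos: [0.5614, 0.1037, 0.099]
eef_rot: [-0.312, 0.312, 0.635, -0.635]
wrist_force: [-0.8, 2.7, -4.8]
opening: 0.415
```

>>> step_arm(
  commands=[
    [0,0,0,0,0.04,0,0],
    [0,0,0,0,0.02,0,0],
    [0,0,0,0,0,0,0],
  ],
)

```text
time_s: 20.4
eef_pos: [0.5616, 0.1038, 0.0979]
eef_rot: [-0.312, 0.312, 0.635, -0.635]
wrist_force: [-2.6, 2.8, 1.5]
opening: 0.418
```

```bash
python3 - <<'E'
from h import *
delta([.559,.103,.098])
for n,(u0,v0,u1,v1) in(("scene",(290,150,420,270)),("top",(280,130,440,240))):
    p,d=ctrl.camera(n);I=cv2.resize(p[v0:v1,u0:u1],None,fx=4,fy=4,interpolation=cv2.INTER_CUBIC)
    cv2.imwrite(f"pics/e_{n}.png",I)
E
```

```text
t 20.4 pos [0.5616 0.1038 0.0979] yaw 2.2282 tilt [ 0.  0. -1.] q6 -2.253 F [-2.6  2.8  1.5] T [0.47 0.68 0.  ] op 0.418
units tool xyz [ 0.033 -0.005  0.084] None
```

View pics/e_scene.png

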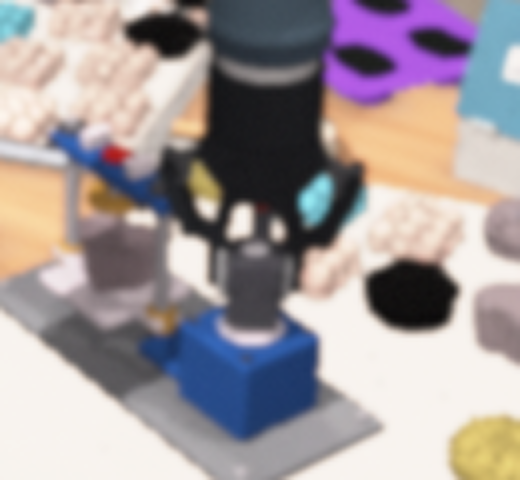

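View pics/e_top.png

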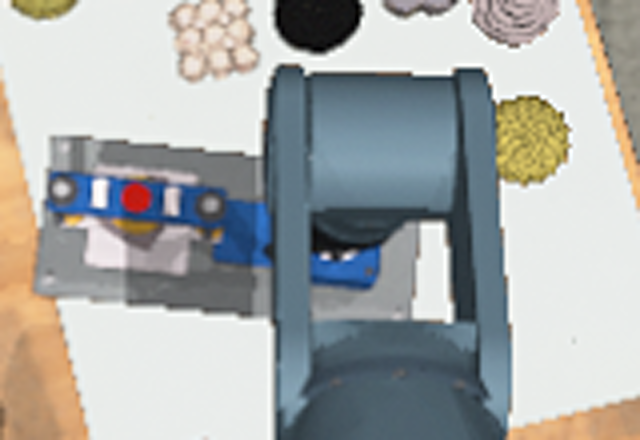

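>>> step_arm(
  commands=[
    [0,0.5,0,-0.003,-0.01,0,0],
    [0,0.8,0,-0.005,0,0,0],
    [0,1,0,-0.007,0,0,0],
    [0,1,0,-0.007,0,0,0],
    [0,1,0,-0.007,0,0,0],
  ],
)

```text
time_s: 21.0
eef_pos: [0.5619, 0.1031, 0.0979]
eef_rot: [-0.447, 0.447, 0.548, -0.548]
wrist_force: [-3.0, 2.4, -0.1]
opening: 0.413
```

>>> step_arm(
  commands=[
    [0,1,0,-0.007,0,0,0],
    [0,1,0,-0.007,0,0,0],
    [0,1,0,-0.007,0,0,0],
    [0,1,0,-0.007,0,0,0],
    [0,1,0,-0.007,0,0,0],
  ],
)

```text
time_s: 21.5
eef_pos: [0.5618, 0.1019, 0.0978]
eef_rot: [-0.573, 0.573, 0.414, -0.414]
wrist_force: [-3.7, 2.8, 1.0]
opening: 0.413
```

>>> step_arm(
  commands=[
    [0,1,0,0,0,0.02,0],
    [0,1,0,-0.007,0,0,0],
    [0,1,0,-0.007,0,0,0],
    [0,1,0,-0.007,0,0,0],
    [0,1,0,-0.007,0,0,0],
    [0,1,0,-0.007,0,0,0],
    [0,1,0,-0.007,0,0,0],
    [0,1,0,-0.007,0,0,0],
    [0,1,0,-0.007,0,0,0],
    [0,1,0,-0.007,0,0,0],
  ],
)

```text
time_s: 22.5
eef_pos: [0.5601, 0.1004, 0.0979]
eef_rot: [-0.703, 0.704, 0.072, -0.072]
wrist_force: [-3.3, 1.0, 0.2]
opening: 0.416
```

```bash
python3 - <<'E'
from h import *
delta([.559,.103,.098])
p,d=ctrl.camera("scene");I=cv2.resize(p[150:270,270:400],None,fx=5,fy=5,interpolation=cv2.INTER_CUBIC)
cv2.imwrite(f"pics/f.png",I)
E
```

```text
t 22.5 pos [0.5601 0.1004 0.0979] yaw 0.2034 tilt [ 0.    -0.001 -1.   ] q6 -0.234 F [-3.3  1.   0.2] T [0.21 0.6  0.23] op 0.416
units tool xyz [-0.017 -0.004  0.093] None
```

View pics/f.png

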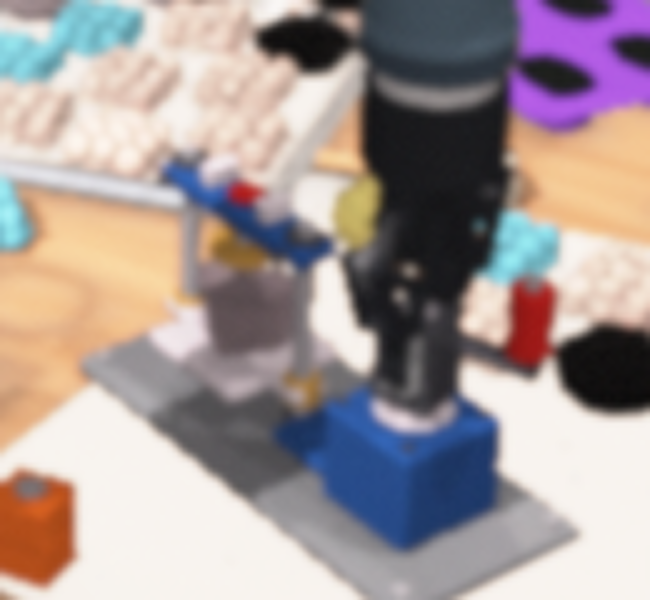

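>>> step_arm(
  commands=[
    [0,1,0,-0.022,0,0,0],
    [0,1,0,-0.007,0,0,0],
    [0,1,0,-0.007,0,0,0],
    [0,1,0,-0.007,0,0,0],
    [0,1,0,-0.007,0,0,0],
    [0,1,0,-0.007,0,0,0],
    [0,1,0,-0.007,0,0,0],
    [0,1,0,-0.007,0,0,0],
    [0,1,0,-0.007,0,0,0],
    [0,1,0,-0.007,0,0,0],
  ],
)

```text
time_s: 23.55
eef_pos: [0.5578, 0.1011, 0.0979]
eef_rot: [-0.645, 0.645, -0.289, 0.289]
wrist_force: [-3.4, 2.3, -0.4]
opening: 0.415
```

>>> step_arm(
  commands=[
    [0,1,0,-0.007,0,0,0],
    [0,1,0,-0.007,0,0,0],
    [0,1,0,-0.007,0,0,0],
    [0,1,0,-0.007,0,0,0],
    [0,1,0,-0.007,0,0,0],
    [0,1,0,-0.007,0,0,0],
    [0,1,0,-0.007,0,0,0],
    [0,1,0,-0.007,0,0,0],
    [0,1,0,-0.007,0,0,0],
    [0,1,0,-0.007,0,0,0],
  ],
)

```text
time_s: 24.55
eef_pos: [0.5573, 0.1034, 0.0979]
eef_rot: [-0.415, 0.414, -0.573, 0.573]
wrist_force: [-1.8, 3.0, -0.7]
opening: 0.414
```

>>> step_arm(
  commands=[
    [0,1,0,-0.007,0,0,0],
    [0,1,0,-0.007,0,0,0],
    [0,1,0,-0.007,0,0,0],
    [0,1,0,-0.007,0,0,0],
    [0,1,0,-0.007,0,0,0],
    [0,1,0,-0.007,0,0,0],
    [0,1,0,-0.007,0,0,0],
    [0,1,0,-0.007,0,0,0],
    [0,1,0,-0.007,0,0,0],
    [0,0.5,0,-0.003,0,0,0],
  ],
)

```text
time_s: 25.55
eef_pos: [0.5589, 0.1049, 0.0979]
eef_rot: [0.092, -0.091, 0.701, -0.701]
wrist_force: [-1.2, 3.0, -0.3]
opening: 0.418
```

```bash
cat >> h.py <<'E'
def button(n=4):
    ds=[ctrl.camera("top") for _ in range(n)]
    D=np.array([d[1] for d in ds]);im=np.mean([d[0] for d in ds],0)
    out=[]
    Z=np.array([cloud("top",d)[...,2] for d in D])
    red=(im[...,2]>180)&(im[...,1]<90)&(im[...,0]<90);red[:170]=0;red[190:]=0;red[:,:300]=0;red[:,325:]=0
    er=cv2.erode(red.astype(np.uint8),np.ones((3,3)))>0
    b=np.median(Z[:,er]); 
    pg=np.median(np.r_[Z[:,176:180,304].ravel(),Z[:,177:182,322:323].ravel(),Z[:,176:180,305].ravel(),Z[:,177:182,323].ravel()])
    bm=np.median(Z[:,177:182,326:328])
    print("button",b.round(4),"pegs",pg.round(4),"beam",bm.round(4),"diff mm",((b-pg)*1e3).round(2),er.sum())
    return im.astype(np.uint8)
E
python3 - <<'E'
from h import *
delta([.559,.103,.098])
im=button(3)
cv2.imwrite("pics/g.png",cv2.resize(im[130:240,280:440],None,fx=4,fy=4,interpolation=cv2.INTER_CUBIC))
D=np.load("pics/base_top.npy")
Z=np.array([cloud("top",d)[...,2] for d in D])
print(np.median(Z[:,177:181,311:316]),np.median(np.r_[Z[:,176:180,304:306].ravel(),Z[:,177:182,322:324].ravel()]),np.median(Z[:,177:182,326:328]))
p,d=ctrl.camera("scene");cv2.imwrite("pics/g2.png",cv2.resize(p[150:270,270:400],None,fx=5,fy=5,interpolation=cv2.INTER_CUBIC))
E
```

```text
t 25.55 pos [0.5589 0.1049 0.0979] yaw -2.8832 tilt [ 0.001  0.    -1.   ] q6 2.86 F [-1.2  3.  -0.3] T [0.73 0.28 0.22] op 0.418
units tool xyz [ 0.014 -0.003  0.06 ] None
button 0.1396 pegs 0.1451 beam 0.1336 diff mm -5.5 9
0.14016537869433443 0.14609495641195883 0.13424504614732993
```

View pics/g2.png

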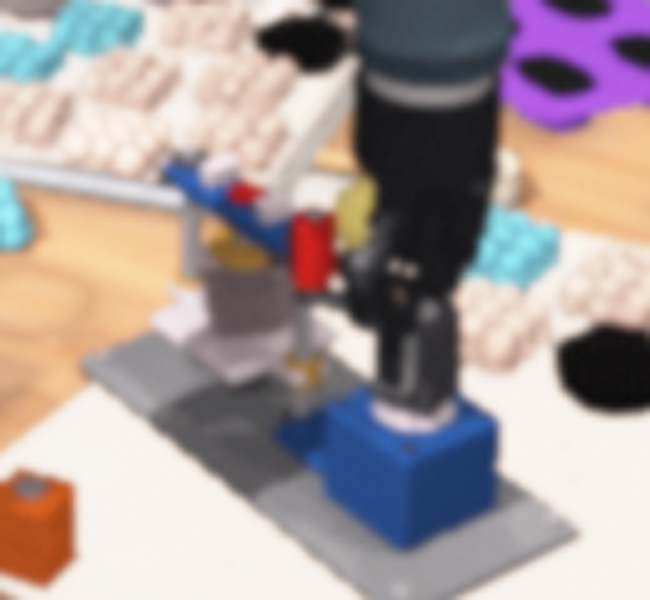

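>>> step_arm(
  commands=[
    [0,0,0,0,0,0,0.6],
    [0,0,0,0,0,0,1],
    [0,0,0,0,0,0,1],
    [0,0,0,0,-0.4,0,1],
    [0,0,0,0,-0.8,0,1],
    [0,0,0,0,-0.9,0,1],
    [0,0,0,0,-0.7,0,1],
    [0,-0.5,0,0,0,0,1],
    [0,-1,0,0,0,0,1],
    [0,-1,0,0,0,0,1],
  ],
)

```text
time_s: 26.75
eef_pos: [0.559, 0.1043, 0.1834]
eef_rot: [-0.185, 0.183, -0.682, 0.683]
wrist_force: [0.2, 0.1, 0.7]
opening: 1.003
```

```bash
python3 - <<'E'
from h import *
delta([.559,.1049,.098])
p,d=ctrl.camera("scene");cv2.imwrite("pics/i.png",cv2.resize(p[150:270,270:400],None,fx=5,fy=5,interpolation=cv2.INTER_CUBIC))
E
```

```text
t 26.75 pos [0.559  0.1043 0.1834] yaw -2.616 tilt [ 0.002 -0.    -1.   ] q6 2.592 F [0.2 0.1 0.7] T [-0.04  0.01  0.02] op 1.003
units tool xyz [-0.003  2.847 -0.021] None
```

View pics/i.png

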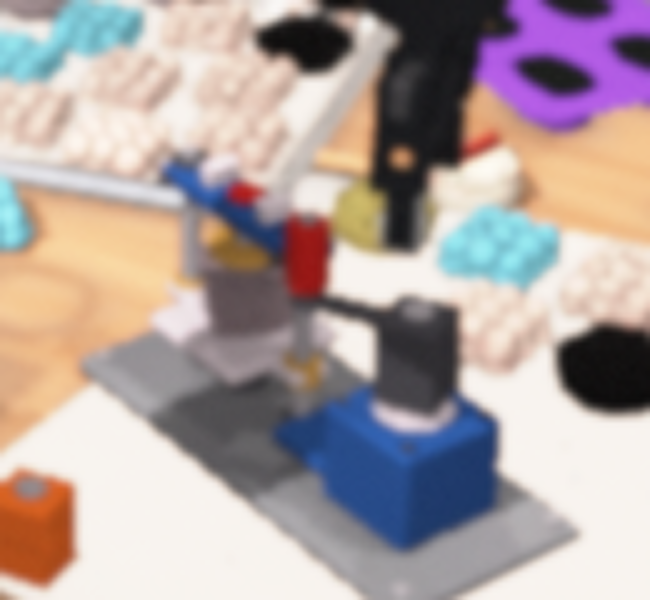

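The crank stays seated with the gripper clear. I'm turning back half a turn to take a fresh grip.

>>> step_arm(
  commands=[
    [0,-1,0,0,0,0,1],
    [0,-1,0,0,0,0,1],
    [0,-1,0,0,0,0,1],
    [0,-1,0,0,0,0,1],
    [0,-1,0,0,0,0,1],
    [0,-1,0,0,0,0,1],
    [0,-1,0,0,0,0,1],
    [0,-1,0,0,0,0,1],
    [0,-1,0,0,0,0,1],
    [0,-1,0,0,0,0,1],
  ],
)

```text
time_s: 27.8
eef_pos: [0.5588, 0.1044, 0.1828]
eef_rot: [-0.5, 0.5, -0.5, 0.5]
wrist_force: [1.0, 0.5, -0.8]
opening: 1.001
```

>>> step_arm(
  commands=[
    [0,-1,0,0,0,0,1],
    [0,-1,0,0,0,0,1],
    [0,-1,0,0,0,0,1],
    [0,-1,0,0,0,0,1],
    [0,-1,0,0,0,0,1],
    [0,-1,0,0,0,0,1],
    [0,-1,0,0,0,0,1],
    [0,-1,0,0,0,0,1],
    [0,-1,0,0,0,0,1],
    [0,-1,0,0,0,0,1],
  ],
)

```text
time_s: 28.8
eef_pos: [0.5588, 0.1044, 0.1827]
eef_rot: [0.683, -0.683, 0.183, -0.184]
wrist_force: [-0.2, -0.0, 0.3]
opening: 1.001
```

>>> step_arm(
  commands=[
    [0,-1,0,0,0,0,1],
    [0,-1,0,0,0,0,1],
    [0,-1,0,0,0,0,1],
    [0,-1,0,0,0,0,1],
    [0,-1,0,0,0,0,1],
    [0,-1,0,0,0,0,1],
    [0,-1,0,0,0,0,1],
    [0,-0.5,0,0,0,0,1],
    [0,0,0,0,0,0,1],
  ],
)

```text
time_s: 29.7
eef_pos: [0.5588, 0.1044, 0.1827]
eef_rot: [-0.701, 0.701, 0.092, -0.091]
wrist_force: [-1.2, 0.0, -0.2]
opening: 1.003
```

```bash
python3 - <<'E'
from h import *
delta([.559,.1049,.098],-2.883+np.pi)
E
```

```text
t 29.7 pos [0.5588 0.1044 0.1827] yaw 0.2582 tilt [ 0.001 -0.    -1.   ] q6 -0.282 F [-1.2  0.  -0.2] T [ 0.02 -0.03 -0.01] op 1.003
units tool xyz [0.007 2.822 0.016] ('turn y units', np.float64(-0.0))
```

>>> step_arm(
  commands=[
    [0,0,0,0,0.6,0,1],
    [0,0,0,0,0.9,0,1],
    [0,0,0,0,0.8,0,1],
    [0,0,0,0,0.5,0,1],
    [0,0,0,0,0,0,0.4],
    [0,0,0,0,0,0,0],
    [0,0,0,0,0,0,0],
    [0,0,0,0,0,0,0],
    [0,0,0,0,0,0,0],
  ],
)

```text
time_s: 30.6
eef_pos: [0.5594, 0.1045, 0.0996]
eef_rot: [-0.701, 0.701, 0.092, -0.091]
wrist_force: [-2.5, -0.6, 6.9]
opening: 0.415
```

>>> step_arm(
  commands=[
    [0,0.5,0,0.003,-0.03,0,0],
    [0,1,0,0.007,0,0,0],
    [0,1,0,0.007,0,0,0],
    [0,1,0,0.007,0,0,0],
    [0,1,0,0.007,0,0,0],
    [0,1,0,0.007,0,0,0],
    [0,1,0,0.007,0,0,0],
    [0,1,0,0.007,0,0,0],
    [0,1,0,0.007,0,0,0],
    [0,1,0,0.007,0,0,0],
  ],
)

```text
time_s: 31.6
eef_pos: [0.5608, 0.1041, 0.0997]
eef_rot: [0.659, -0.659, 0.255, -0.256]
wrist_force: [-1.3, -0.9, 1.9]
opening: 0.418
```

>>> step_arm(
  commands=[
    [0,1,0,0.007,0,0,0],
    [0,1,0,0.007,0,0,0],
    [0,1,0,0.007,0,0,0],
    [0,1,0,0.007,0,0,0],
    [0,1,0,0.007,0,0,0],
    [0,1,0,0.007,0,0,0],
    [0,1,0,0.007,0,0,0],
    [0,1,0,0.007,0,0,0],
    [0,1,0,0.007,0,0,0],
    [0,0.5,0,0.003,0,0,0],
  ],
)

```text
time_s: 32.6
eef_pos: [0.5613, 0.1025, 0.0997]
eef_rot: [-0.458, 0.457, -0.539, 0.539]
wrist_force: [-1.8, -0.2, 3.1]
opening: 0.413
```

```bash
python3 - <<'E'
from h import *
delta([.559,.1049,.098])
im=button(4)
cv2.imwrite("pics/j.png",cv2.resize(im[130:240,280:440],None,fx=4,fy=4,interpolation=cv2.INTER_CUBIC))
p,d=ctrl.camera("scene");cv2.imwrite("pics/j2.png",cv2.resize(p[150:270,270:400],None,fx=5,fy=5,interpolation=cv2.INTER_CUBIC))
E
```

```text
t 32.6 pos [0.5613 0.1025 0.0997] yaw -1.7334 tilt [ 0.001 -0.    -1.   ] q6 1.706 F [-1.8 -0.2  3.1] T [-0.06  0.32  0.2 ] op 0.413
units tool xyz [-0.068  0.056 -0.09 ] None
button 0.139 pegs 0.1457 beam 0.1341 diff mm -6.65 9
```

View pics/j2.png

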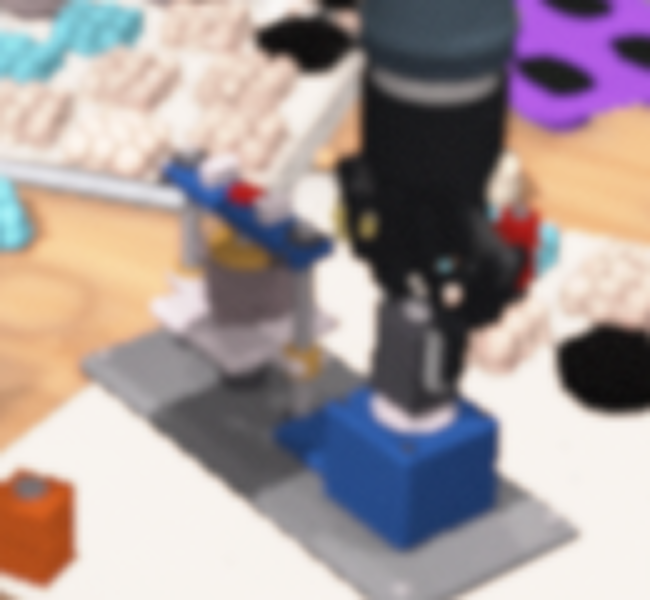

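>>> step_arm(
  commands=[
    [0,0.5,0,0.003,0,0,0],
    [0,1,0,0.007,0,0,0],
    [0,1,0,0.007,0,0,0],
    [0,1,0,0.007,0,0,0],
    [0,1,0,0.007,0,0,0],
    [0,0.5,0,0.003,0,0,0],
  ],
)

```text
time_s: 33.45
eef_pos: [0.561, 0.1015, 0.0996]
eef_rot: [-0.303, 0.303, -0.639, 0.639]
wrist_force: [-3.2, -0.6, 7.4]
opening: 0.42
```

```bash
cat >> h.py <<'E'
def button2(n=6,D=None):
    if D is None: D=np.array([ctrl.camera("top")[1] for _ in range(n)])
    Z=np.array([cloud("top",d)[...,2] for d in D])
    def tm(a,lo,hi):
        a=a.ravel();a=a[(a>lo)&(a<hi)];return np.mean(a),np.std(a)/np.sqrt(len(a)),len(a)
    b=Z[:,176:182,310:317]; med=np.median(b[:,1:5,1:6]); b=tm(b,med-.0035,med+.0045)
    g=tm(np.r_[Z[:,175:181,303:306].ravel(),Z[:,177:182,321:324].ravel()],.142,.151)
    print("btn %.4f±%.4f n%d  peg %.4f±%.4f n%d diff mm %.2f"%(*b,*g,(b[0]-g[0])*1e3))
E
python3 - <<'E'
from h import *
button2(D=np.load("pics/base_top.npy"))
delta([.559,.1049,.098]);button2()
E
```

```text
btn 0.1402±0.0001 n255  peg 0.1462±0.0001 n233 diff mm -5.99
t 33.45 pos [0.561  0.1015 0.0996] yaw -2.2557 tilt [ 0.001 -0.    -1.   ] q6 2.227 F [-3.2 -0.6  7.4] T [-0.    0.6   0.24] op 0.42
units tool xyz [-0.044  0.054 -0.122] None
btn 0.1407±0.0001 n190  peg 0.1462±0.0002 n179 diff mm -5.48
```

>>> step_arm(
  commands=[
    [0,0.5,0,0.003,-0.02,0,0],
    [0,1,0,0.007,0,0,0],
    [0,1,0,0.007,0,0,0],
    [0,1,0,0.007,0,0,0],
    [0,1,0,0.007,0,0,0],
    [0,1,0,0.007,0,0,0],
    [0,1,0,0.007,0,0,0],
    [0,0.5,0,0.003,0,0,0],
  ],
)

```text
time_s: 34.55
eef_pos: [0.5598, 0.1009, 0.0997]
eef_rot: [0.054, -0.054, 0.705, -0.705]
wrist_force: [-2.1, 0.5, 2.3]
opening: 0.417
```

```bash
python3 - <<'E'
from h import *
delta([.559,.1049,.098]);button2()
E
```

```text
t 34.55 pos [0.5598 0.1009 0.0997] yaw -2.9887 tilt [ 0.001  0.    -1.   ] q6 2.958 F [-2.1  0.5  2.3] T [0.09 0.24 0.18] op 0.417
units tool xyz [ 0.007  0.057 -0.136] None
btn 0.1426±0.0001 n191  peg 0.1463±0.0001 n183 diff mm -3.67
```

>>> step_arm(
  commands=[
    [0,0,0,0,0,0,0.6],
    [0,0,0,0,0,0,1],
    [0,0,0,0,0,0,1],
    [0,0,0,0,-0.4,0,1],
    [0,0,0,0,-0.8,0,1],
    [0,0,0,0,-0.9,0,1],
    [0,0,0,0,-0.7,0,1],
    [0,-0.5,0,0,0,0,1],
    [0,-1,0,0,0,0,1],
    [0,-1,0,0,0,0,1],
  ],
)

```text
time_s: 35.85
eef_pos: [0.5599, 0.1007, 0.1847]
eef_rot: [-0.148, 0.147, -0.691, 0.692]
wrist_force: [-0.1, 0.5, -0.1]
opening: 1.0
```

```bash
python3 - <<'E'
from h import *
delta([.559,.1049,.098]);button2(4)
p,d=ctrl.camera("scene");cv2.imwrite("pics/k.png",cv2.resize(p[150:270,270:400],None,fx=5,fy=5,interpolation=cv2.INTER_CUBIC))
E
```

```text
t 35.85 pos [0.5599 0.1007 0.1847] yaw -2.7207 tilt [ 0.002 -0.    -1.   ] q6 2.69 F [-0.1  0.5 -0.1] T [ 0.02 -0.01  0.01] op 1.0
units tool xyz [-0.023  2.891 -0.144] None
btn 0.1425±0.0002 n127  peg 0.1464±0.0002 n122 diff mm -3.88
```

View pics/k.png

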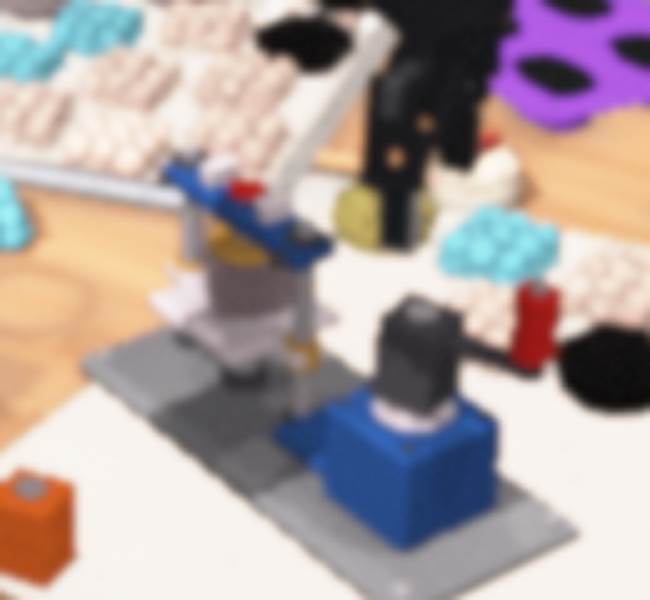

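>>> step_arm(
  commands=[
    [0,-1,0,0,0,0,1],
    [0,-1,0,0,0,0,1],
    [0,-1,0,0,0,0,1],
    [0,-1,0,0,0,0,1],
    [0,-1,0,0,0,0,1],
    [0,-1,0,0,0,0,1],
    [0,-1,0,0,0,0,1],
    [0,-1,0,0,0,0,1],
    [0,-1,0,0,0,0,1],
    [0,-1,0,0,0,0,1],
  ],
)

```text
time_s: 37.1
eef_pos: [0.5596, 0.1007, 0.1834]
eef_rot: [-0.473, 0.473, -0.525, 0.526]
wrist_force: [0.7, -0.3, 0.0]
opening: 1.006
```

>>> step_arm(
  commands=[
    [0,-1,0,0,0,0,1],
    [0,-1,0,0,0,0,1],
    [0,-1,0,0,0,0,1],
    [0,-1,0,0,0,0,1],
    [0,-1,0,0,0,0,1],
    [0,-1,0,0,0,0,1],
    [0,-1,0,0,0,0,1],
    [0,-1,0,0,0,0,1],
    [0,-1,0,0,0,0,1],
    [0,-1,0,0,0,0,1],
  ],
)

```text
time_s: 38.1
eef_pos: [0.5596, 0.1007, 0.1835]
eef_rot: [0.673, -0.672, 0.218, -0.219]
wrist_force: [0.7, -0.0, -0.2]
opening: 1.0
```

>>> step_arm(
  commands=[
    [0,-1,0,0,0,0,1],
    [0,-1,0,0,0,0,1],
    [0,-1,0,0,0,0,1],
    [0,-1,0,0,0,0,1],
    [0,-1,0,0,0,0,1],
    [0,-1,0,0,0,0,1],
    [0,-1,0,0,0,0,1],
    [0,-0.5,0,0,0,0,1],
    [0,0,0,0,0,0,1],
  ],
)

```text
time_s: 39.0
eef_pos: [0.5596, 0.1007, 0.1835]
eef_rot: [-0.705, 0.705, 0.054, -0.054]
wrist_force: [0.1, 0.5, -0.1]
opening: 1.004
```

```bash
python3 - <<'E'
from h import *
delta([.5598,.1009,.098],-2.989+np.pi)
E
```

```text
t 39.0 pos [0.5596 0.1007 0.1835] yaw 0.1535 tilt [ 0. -0. -1.] q6 -0.184 F [ 0.1  0.5 -0.1] T [-0.03  0.03 -0.02] op 1.004
units tool xyz [0.007 2.848 0.005] ('turn y units', np.float64(0.01))
```

>>> step_arm(
  commands=[
    [0,0,0,0,0.6,0,1],
    [0,0,0,0,0.9,0,1],
    [0,0,0,0,0.8,0,1],
    [0,0,0,0,0.45,0,1],
    [0,0,0,0,0,0,0.4],
    [0,0,0,0,0,0,0],
    [0,0,0,0,0,0,0],
    [0,0,0,0,0,0,0],
    [0,0,0,0,0,0,0],
  ],
)

```text
time_s: 39.9
eef_pos: [0.5603, 0.1007, 0.1026]
eef_rot: [-0.705, 0.705, 0.056, -0.054]
wrist_force: [-3.2, -0.6, 5.9]
opening: 0.419
```

>>> step_arm(
  commands=[
    [0,0.5,0,-0.003,-0.02,0,0],
    [0,1,0,-0.007,0,0,0],
    [0,1,0,-0.007,0,0,0],
    [0,1,0,-0.007,0,0,0],
    [0,1,0,-0.007,0,0,0],
    [0,0.5,0,-0.003,0,0,0],
  ],
)

```text
time_s: 40.5
eef_pos: [0.5591, 0.1006, 0.1027]
eef_rot: [-0.695, 0.695, -0.13, 0.131]
wrist_force: [-2.3, -0.8, 3.3]
opening: 0.424
```

```bash
python3 - <<'E'
from h import *
delta([.5598,.1009,.098]);button2()
E
```

```text
t 40.5 pos [0.5591 0.1006 0.1027] yaw -0.3721 tilt [ 0.002 -0.001 -1.   ] q6 0.342 F [-2.3 -0.8  3.3] T [-0.09  0.39  0.23] op 0.424
units tool xyz [0.02  0.157 0.017] None
btn 0.1442±0.0001 n201  peg 0.1462±0.0002 n182 diff mm -1.99
```

>>> step_arm(
  commands=[
    [0,0.5,0,-0.003,0,0,0],
    [0,1,0,-0.007,0,0,0],
    [0,1,0,-0.007,0,0,0],
    [0,1,0,-0.007,0,0,0],
    [0,0.5,0,-0.003,0,0,0],
    [0,0,0,0,0,0,0],
  ],
)

```text
time_s: 41.4
eef_pos: [0.5583, 0.1011, 0.1026]
eef_rot: [0.653, -0.653, 0.271, -0.272]
wrist_force: [-2.9, -1.6, 6.4]
opening: 0.421
```

```bash
python3 - <<'E'
from h import *
delta([.5598,.1009,.098]);button2(10)
E
```

```text
t 41.4 pos [0.5583 0.1011 0.1026] yaw -0.7873 tilt [ 0.002 -0.    -1.   ] q6 0.758 F [-2.9 -1.6  6.4] T [-0.19  0.65  0.13] op 0.421
units tool xyz [0.039 0.155 0.031] None
btn 0.1462±0.0001 n328  peg 0.1462±0.0001 n287 diff mm -0.01
```

```bash
python3 - <<'E'
from h import *
np.set_printoptions(linewidth=250,suppress=True)
D=[];
for i in range(8):
    p,d=ctrl.camera("top");D.append(d)
Z=np.median([cloud("top",d)[...,2] for d in D],0)
print((Z[173:186,300:327]*1e4).round().astype(int)); button2(D=np.array(D))
p,d=ctrl.camera("scene");cv2.imwrite("pics/m.png",cv2.resize(p[170:225,290:345],None,fx=10,fy=10,interpolation=cv2.INTER_CUBIC))
q=cv2.imread("pics/scene0.png");cv2.imwrite("pics/m0.png",cv2.resize(q[170:225,290:345],None,fx=10,fy=10,interpolation=cv2.INTER_CUBIC))
E
```

```text
[[ 132  114  695  674  684  695  690  705  680  701  687  706  680  708 1056 1071 1043 1037 1079 1059 1055 1065  691  678  673  671  695]
 [1345 1326 1345 1342 1308 1339 1306 1333 1093 1056  687 1128 1117 1119 1133 1131 1136 1027 1068 1039 1051 1066 1078  686  700  706  696]
 [1324 1350 1316 1464 1465 1459 1486 1339 1353 1335 1340 1325 1337 1341 1326 1328 1293 1298 1117 1041 1046 1038 1070  697  694  673  666]
 [1350 1340 1346 1466 1462 1473 1448 1353 1359 1332 1348 1458 1466 1448 1453 1465 1348 1351 1350 1345 1345 1316 1350 1340 1319 1321 1318]
 [1343 1336 1329 1466 1434 1454 1427 1334 1324 1334 1458 1457 1432 1456 1459 1447 1443 1335 1340 1349 1364 1461 1454 1458 1465 1337 1327]
 [1331 1342 1355 1479 1459 1466 1379 1354 1357 1337 1451 1439 1454 1463 1449 1477 1478 1342 1319 1348 1340 1476 1464 1452 1448 1344 1334]
 [1330 1346 1347 1470 1469 1490 1332 1341 1352 1326 1463 1461 1446 1447 1457 1451 1456 1341 1332 1341 1342 1461 1441 1442 1378 1336 1323]
 [1324 1345 1306 1450 1466 1455 1349 1339 1350 1350 1449 1455 1466 1467 1451 1442 1463 1378 1335 1341 1348 1450 1457 1478 1350 1345 1323]
 [1335 1343 1324 1467 1463 1459 1323 1333 1357 1353 1435 1453 1466 1430 1467 1479 1454 1358 1322 1347 1352 1454 1469 1468 1335 1343 1333]
 [1328 1325 1355 1340 1333 1371 1352 1332 1352 1350 1338 1460 1430 1454 1465 1467 1341 1343 1346 1343 1339 1446 1439 1463 1335 1337 1350]
 [1310 1336 1341 1339 1318 1340 1328 1322 1332 1339 1347 1358 1333 1330 1341 1331 1356 1336 1334 1349 1329 1452 1460 1458 1347 1345 1352]
 [ 702  682  688 1270 1273 1317 1294 1309 1315 1314 1317 1327 1341 1351 1348 1340 1329 1328 1342 1344 1349 1317 1340 1310 1346 1338 1332]
 [ 699  685  701  707  677 1065 1051 1061 1114 1137 1114 1148 1257 1284 1294 1291 1317 1313 1323 1318 1311 1323 1340 1317 1345 1346 1339]]
btn 0.1457±0.0001 n266  peg 0.1464±0.0001 n230 diff mm -0.68
```

View pics/m.png

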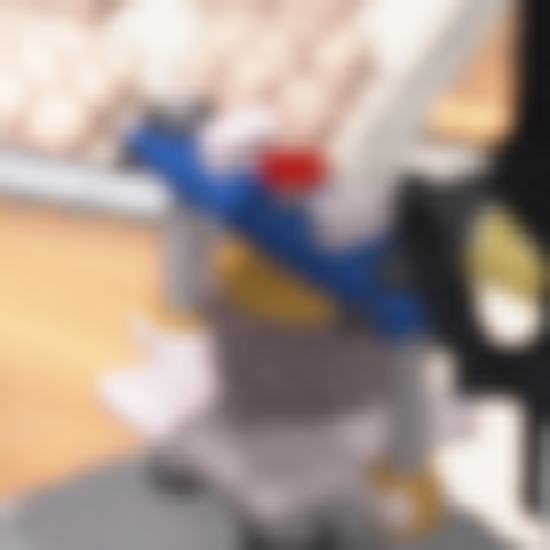

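View pics/m0.png

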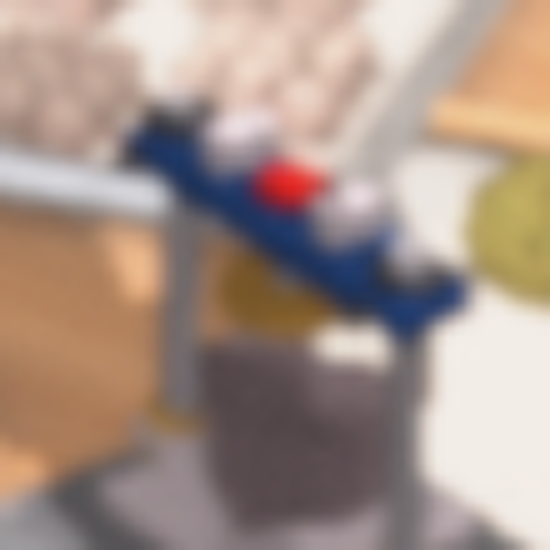

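```bash
python3 - <<'E'
from h import *
D=np.array([ctrl.camera("top")[1] for _ in range(12)])
def per(D):
    Z=np.array([cloud("top",d)[...,2] for d in D]);r=[]
    for z in Z:
        b=np.median(np.r_[z[176,311:316],z[177:182,310:317].ravel(),z[182,311:316]]); g=np.median(np.r_[z[176:182,303:306].ravel(),z[177:183,321:324].ravel()]); r.append((b-g)*1e3)
    return np.array(r)
r=per(D);print(r.round(1),r.mean(),r.std()/np.sqrt(len(r)))
r=per(np.load("pics/base_top.npy"));print(r.round(1),r.mean())
button2(D=D);print(ctrl.get_obs()["time_s"])
E
```

```text
[-0.7 -0.1 -0.6 -1.1 -0.1 -1.1 -0.7 -0.   0.   0.7 -0.2  1.1] -0.23500901143137107 0.1853166830793904
[-7.4 -7.  -6.4 -5.2 -6.  -5.7 -7.  -6.3] -6.3956200350318255
btn 0.1462±0.0001 n411  peg 0.1462±0.0001 n353 diff mm 0.02
42.95
```

>>> step_arm(
  commands=[
    [0,0.4,0,-0.003,0,0,0],
    [0,0,0,0,0,0,0],
    [0,0,0,0,0,0,0.6],
    [0,0,0,0,0,0,1],
    [0,0,0,0,0,0,1],
    [0,0,0,0,-0.4,0,1],
    [0,0,0,0,-0.8,0,1],
    [0,0,0,0,-0.9,0,1],
    [0,0,0,0,-1,0,1],
    [0,0,0,0,-0.5,0,1],
  ],
)

```text
time_s: 43.95
eef_pos: [0.5593, 0.1013, 0.2132]
eef_rot: [0.648, -0.646, 0.283, -0.287]
wrist_force: [-0.2, 0.5, 0.1]
opening: 1.005
```

```bash
python3 - <<'E'
from h import *
D=np.array([ctrl.camera("top")[1] for _ in range(24)])
button2(D=D)
for k in range(4): button2(D=D[6*k:6*k+6])
delta([.5598,.1009,.098])
p,d=ctrl.camera("scene");cv2.imwrite("pics/n.png",cv2.resize(p[150:270,270:400],None,fx=5,fy=5,interpolation=cv2.INTER_CUBIC))
p,d=ctrl.camera("top");cv2.imwrite("pics/n2.png",cv2.resize(p[130:240,280:440],None,fx=4,fy=4,interpolation=cv2.INTER_CUBIC))
print(ctrl.get_obs()["time_s"])
E
```

```text
btn 0.1460±0.0001 n830  peg 0.1462±0.0001 n706 diff mm -0.10
btn 0.1462±0.0001 n199  peg 0.1459±0.0002 n169 diff mm 0.33
btn 0.1461±0.0001 n202  peg 0.1462±0.0002 n177 diff mm -0.12
btn 0.1460±0.0001 n220  peg 0.1463±0.0002 n176 diff mm -0.27
btn 0.1457±0.0001 n201  peg 0.1462±0.0002 n184 diff mm -0.42
t 45.15 pos [0.5578 0.1013 0.2095] yaw -0.8297 tilt [ 0.001 -0.    -1.   ] q6 0.8 F [-0.5 -0.1  0.1] T [-0.05 -0.   -0.03] op 1.002
units tool xyz [0.053 3.716 0.04 ] None
45.25
```

View pics/n.png

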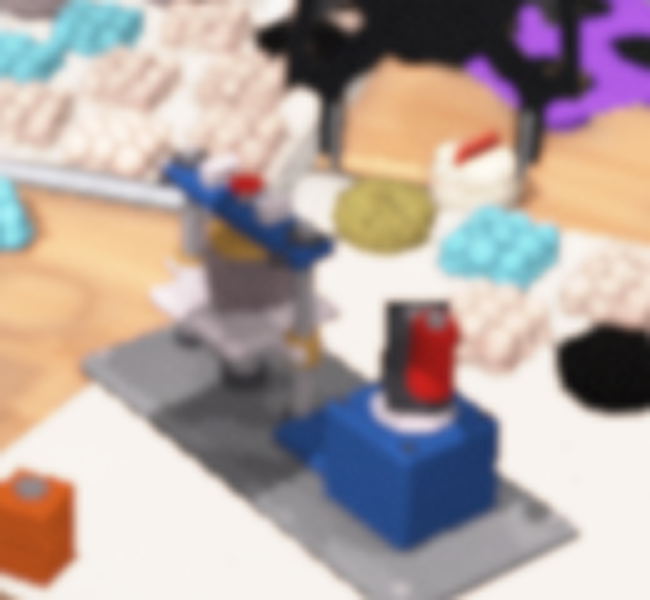

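View pics/n2.png

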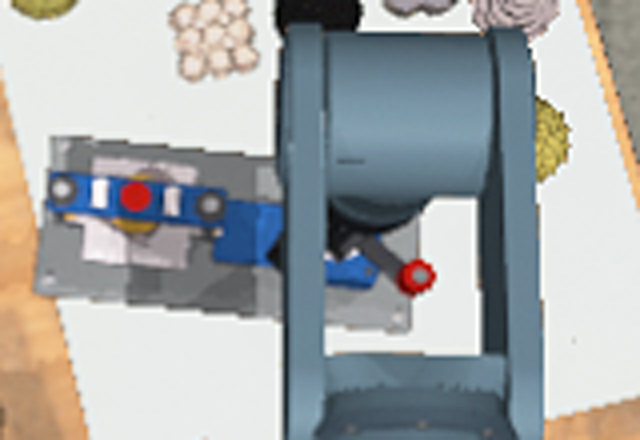

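```bash
python3 - <<'E'
from h import *
D=np.array([ctrl.camera("top")[1] for _ in range(24)])
button2(D=D);
for k in range(4): button2(D=D[6*k:6*k+6])
S=np.median([ctrl.camera("scene")[1] for _ in range(5)],0);Q=cloud("scene",S)
z=Q[205:240,340:365]; m=np.hypot(z[...,0]-.559,z[...,1]-.1025)<.03
v=z[m];print("hub/top heights",np.sort(v[:,2])[-60::6].round(4))
print(ctrl.get_obs()["time_s"])
E
```

```text
btn 0.1462±0.0001 n808  peg 0.1462±0.0001 n694 diff mm 0.02
btn 0.1465±0.0001 n199  peg 0.1461±0.0002 n169 diff mm 0.34
btn 0.1462±0.0001 n205  peg 0.1462±0.0002 n170 diff mm 0.06
btn 0.1460±0.0001 n199  peg 0.1461±0.0002 n175 diff mm -0.09
btn 0.1459±0.0001 n200  peg 0.1464±0.0002 n180 diff mm -0.43
hub/top heights [0.1322 0.1326 0.1331 0.1334 0.1334 0.1336 0.1337 0.1345 0.1353 0.1356]
46.7
```

```bash
python3 -c "
from h import *
delta([.5598,.1009,.098]);print(ctrl.hand_in())"
```

```text
t 46.7 pos [0.5578 0.1013 0.2094] yaw -0.8297 tilt [ 0. -0. -1.] q6 0.8 F [-0.2  0.1 -0.3] T [-0.01 -0.05 -0.01] op 1.002
units tool xyz [0.053 3.715 0.04 ] None
the job is handed in; nothing more can be done
None
```

The crank is fitted and seated on the shaft, and the stamp's red button is flush with the gauge pegs. I handed the job in at 46.7 s of the 72 s allowed.

- **Fitting:** My first feeling turn, about 100° clockwise, found nothing because the socket was about 2 mm off centre. I centred it by touch and turned back with about 5 N on it, and it dropped on. The downward contact force, worked out from the wrist readings, peaked at about 13 N, during the centring moves before it dropped on.
- **Winding:** I wound clockwise about 535° in three grips on the hub, then let go and lifted clear.

**Last checks**
- **Button:** It read 0.02 mm above the pegs over the last 24 depth frames and 0.10 mm below in the 24 before. Averages of six frames scatter by about ±0.4 mm. At the start it read 5.99 mm below.
- **Crank:** The hub top is at about 134–135 mm; fully home is 135 mm.
- **Soap:** At 6 mm of stamp travel the spring presses with about 12 N, against the 24 N limit.
- **Gripper:** It is open and clear, with the wrist force near zero.

**What did not go to plan**
- While I carried the crank, the last joint ran to −3.117 rad, just inside its −3.12 limit, and the tool went about 2° out of plumb. I straightened it before fitting.
- Near the end the button rose about 15% less than the crank angle alone predicts. I put that down to the soap giving a little, so I stopped on the measured button height instead.

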